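# Lock the grinding cup up into the bench mill

### The job

Fit the grinding cup to the bench mill: take it by its handle, raise it into the mount under the mill's head so that its lugs go up through the gaps in the ring (the handle then points within about 20 degrees of the short black mark on the head; find the place by feel), push it up against the spring, swing the handle to the right (anticlockwise seen from above) to the end of its turn and let it settle down into the lock. Work gently, without forcing the cup against the mill, then let go so that the cup hangs locked and upright, and leave the other things on the worktop where they are.

Things in the scene. Friction and masses are not known exactly. Their poses are not given: they have to be found in the camera images.
- cup_center (a point): Loose steel grinding cup, 85 mm tall, 0.18 to 0.29 kg, standing upright at the start. Point on its axis, half-way up (42.5 mm above the foot); z up along the axis; the handle points along -x. Body 68 mm in diameter up to 50 mm, then a neck 48 mm in diameter; rim at 85 mm.
- lug (a point): One of three lugs on the cup's neck, 120 degrees apart, this one right over the handle. Each is 12 mm wide, reaches out to 32 mm from the axis and spans heights 76 to 82 mm above the foot (upper edges bevelled, 7 mm wide at the top). Point: middle of its underside, 28 mm from the axis. Axes as the cup's.
- handle (a point): Grip point on the cup's straight level handle, 125 mm out from the cup's axis and 38 mm above the cup's foot; axes as the cup's, the handle runs along x. The black grip is 16 mm wide, 26 mm high, 90 mm long (80 to 170 mm from the axis), with flat upright sides.
- mount (a point): Fixed bench mill with a ring under its head. Point: centre of the ring's underside, 150 mm above the worktop; z up along the ring's axis; x is the cup's x (handle along -x) at the marked entry (short black mark on the head). Head 92 mm in diameter, its top 86 mm above this point. Foot plate 12 mm thick, 72 mm to the front, 65 mm to each side; column 90 mm behind the axis.
- gap (a point): Same place and axes as mount. Ring: 84 mm across, bore 52 mm, inner ledge with three gaps for the lugs. Gaps nominally at cup x = this x (short black mark on the head), but the ring stands where it last stopped: the true entry yaw is up to 0.33 rad either side, unseen, to be felt; a cup within 0.05 rad of it enters. Elsewhere lugs meet the ledge with the cup centre 39.5 mm below here.
- sill (a point): On the ring's axis, top of the ledge (8 mm above the ring's underside); axes as mount. With the lugs' undersides above this (cup centre less than 25.5 mm below mount; a slope of 5 to 8 mm leads up to it) the cup can be turned anticlockwise seen from above, the handle going to the robot's right. A hard stop ends the turn about 0.99 rad past the true entry yaw. The ring itself stays put.
- spring (a point): Underside of the round spring plate up inside the ring, 12 mm above the ring's underside, at rest; axes as mount. The cup's rim meets it with the cup centre 30.5 mm below mount; it pushes down with 1 N there and 0.25 N more per mm, and comes up hard after 9 mm (cup centre 21.5 mm below mount).
- seat (a point): Where the cup centre is when locked: on the ring's axis, 28.5 mm below mount; axes as mount. From about 0.85 to 0.99 rad past the true entry yaw the ledge has notches 3 mm deep; let down there, the lugs settle in them and the cup hangs locked.
- petri_dish_c (a point): bystander: covered clear round dish, 90 mm wide, 15 mm tall; point at its centre
- dropper_bottle_c (a point): bystander: small brown dropper bottle, 36 mm wide, 103 mm tall; point half-way up
- beaker_100_c (a point): bystander: clear beaker, 54 mm wide, 68 mm tall; point half-way up
- marker_c (a point): bystander: white pen with black cap, 131 mm long, 18 mm high, lying; point at its middle
- tip_box_c (a point): bystander: blue box with a clear lid, 91 x 122 x 69 mm; point half-way up
- timer_c (a point): bystander: white bench timer, 20 x 68 x 60 mm, standing; point half-way up
- cup: the same grinding cup: origin at the centre of its foot, axes as cup_center
- mill: the bench mill: origin on the worktop under the ring's axis, x away from its front (its column stands at +x)

How it is judged:
By the outcome, as a careful person would: the job done as asked, in the order asked, and still so for the second after the job is handed in, with the robot touching nothing.
It also fails if it takes over 72 s, if anything falls off the work surface, if the arm or the gripper's body presses on something with over 40 N, if the wrist force passes 120 N, or if a joint passes its speed limit or range.

### The arm

A 7-joint arm with a two-finger parallel gripper is mounted at the origin on a cart in front of the work surface, level with it; the furniture and walls round the work are solid. World frame = base frame: x ahead of the robot, y to its left, z up, the work surface at z = 0. Lengths are in m, angles in rad, forces in N, time in s.
With the tool pointing down it reaches from about 0.425 to 0.925 m from the base axis. Payload 6.8 kg.
Tool frame: the origin (TCP) lies at the very end of the fingers, on their centre line; the grasp point (between the pads) lies 19 mm behind it (r.grip_depth is the distance from the TCP to the grasp point, in m); z points along the fingers, y is the direction in which the jaws open and shut (so a half turn about z gives the same grasp; the last joint's range is limited). The gripper opens to 85 mm and grips with 20 to 120 N. Pads are 22 mm wide; open, the fingers measure 114 mm over their backs; the gripper's body (76 mm by 85 mm) begins 54 mm behind the grasp point. The pads swing forward as they close: fully open they stand 13 mm farther back than shut.
Start: joints at [-1.457, 0.477, 0.022, 1.555, -0.011, 1.109, -0.083], TCP at [0.148, 0.658, 0.231] pointing down, gripper open.
Joint ranges: [-2.96, 2.96], [-0.34, 2.1], [-1.41, 1.46], [0.24, 2.44], [-1.37, 4.51], [0.17, 1.92], [-2.96, 2.96]. Speed limits (rad/s): [2.39, 2.39, 3.14, 3.14, 3.14, 3.14, 3.14].

### API

Orientations are given as a rotation vector (axis times angle).
In Python, from bench import r, grab_frame gives the robot as it stands. The module is installed in compiled form; this text tells all that it offers.
- The arm moves only by the tool play_rows, never from a script. Its argument "increments" is a list of rows, each a list of 7 numbers: the shift along the tool's x, y, z in mm, then the turn, a rotation vector about the tool's x, y, z in rad, then the closure in counts, from 0 (fully open) to 255 (shut). In form: [[tx, ty, tz, rx, ry, rz, claw], ...]. A call has 1 to 5 rows; each row shifts and turns the pose as measured when the row begins, along the tool's axes as they then stand; what a row does not reach is not made up. A row lasts 1/10 s, in which the tool goes at most 50 mm and 8.59 degrees, less where a joint would pass 70% of its speed; a pose out of reach is approached as far as the arm can. A call is refused whole if a number of a shift passes 50 or a number of a turn 0.15, either way. A call with a gripper value outside its range is refused whole. The fingers move at their own pace and stop on an object; "force" is the grip in N (left out, the last holds). Time passes only in rows, so rows that do not move let the fingers close. It gives the time, the measured TCP pose, the force and the opening at its end, in the units of the state.
- r.get_obs(): the state, without advancing time (a new reading comes with each control period).
- grab_frame(name): name is "side" or "top" or "wrist"; returns a dict with "color" (480x640x3 uint8, blue, green, red), "depth" (480x640 float32, m along the optical axis (not along the pixel's ray), 0 where there is no reading), "K" (3x3 intrinsics, pixels), "T" (4x4, takes a point from camera to world coordinates). Camera axes: x right, y up, looking along -z (the intrinsics and any distortion apply to the point x, -y, -z); pixel columns grow to the right and rows downward; lengths in m; the calibration is good to about 2 mm. A picture is of the moment at which its call begins.
- r.hand_in(): hands the job in, once; it reports no verdict.
The state is a dict: "clock": time; "joints": joint angles; "qvel": joint speeds; "tau": joint torques, N m; "tcp_pos": TCP position; "orientation": TCP orientation; "contact_force": force on the tool from outside, world axes, zero at the start; "moment": the same for the moment, N m; "grip_width": finger opening in m.
Only numpy, scipy, OpenCV 4.12 (cv2) and the standard library are available. Lean on these libraries where they do the work, as an engineer would, in place of code of your own. Each camera call takes 0.05 s, during which the arm holds its last target.

## Working session

There is one attempt and no reset: what is moved stays moved. The work goes in short steps, Python scripts to look and compute and a tool call to move; the robot and the scene stay as the last step left them, time stands still between calls to the robot, and variables do not carry over. Pictures are saved under pics/ and viewed, and the job is handed in when it is done.

Besides the shell and the picture viewer there is one more tool, called after "Emit:" by a JSON object that holds its "name" and its "arguments". play_rows: Moves the arm, as the interface text tells. Its arguments: {"type":"object","properties":{"increments":{"type":"array","items":{"type":"array","items":{"type":"number"}}},"force":{"type":"number"}},"required":["increments"]}

```bash
ls; mkdir -p pics; python3 - <<'E'
from bench import r, grab_frame
import cv2
o=r.get_obs(); print(o); print(r.grip_depth)
for n in("side","top","wrist"):
    f=grab_frame(n); cv2.imwrite(f"pics/a_{n}.png",f["color"]); print(n,f["K"].round(1).tolist(),f["T"].round(3).tolist())
E
```

```text
pics
{'clock': 0.0, 'joints': array([-1.45705522,  0.47782969,  0.02234189,  1.55647248, -0.01152213,
        1.10929563, -0.08309579]), 'qvel': array([ 1.42290591e-03, -2.32504562e-04, -1.87591264e-04,  1.23486676e-03,
       -7.20097090e-04,  1.81903602e-05,  8.58260815e-04]), 'tau': array([-2.09317623e-04, -5.96438742e+01,  1.60765104e+00, -2.81200022e+01,
        1.23702458e-02,  9.25536908e-03, -2.65579292e-07]), 'tcp_pos': array([0.14839522, 0.65786591, 0.23029704]), 'orientation': array([-3.47721872e-01, -3.12220200e+00,  2.94547017e-03]), 'contact_force': array([0.39726011, 0.01283868, 0.36832862]), 'moment': array([ 0.0195941 ,  0.03444538, -0.03615038]), 'grip_width': 0.08547643191887759}
0.0187
side [[468.3, 0.0, 318.1], [0.0, 468.3, 242.0], [0.0, 0.0, 1.0]] [[0.902, 0.268, -0.338, 0.211], [-0.431, 0.602, -0.673, -0.698], [0.023, 0.752, 0.658, 0.789], [0.0, 0.0, 0.0, 1.0]]
top [[493.0, 0.0, 322.7], [0.0, 493.0, 243.2], [0.0, 0.0, 1.0]] [[-0.029, 0.984, -0.176, 0.364], [-1.0, -0.03, -0.005, -0.043], [-0.01, 0.175, 0.984, 1.231], [0.0, 0.0, 0.0, 1.0]]
wrist [[351.4, 0.0, 312.9], [0.0, 351.4, 235.0], [0.0, 0.0, 1.0]] [[0.22, -0.928, -0.3, 0.071], [0.976, 0.209, 0.068, 0.675], [-0.001, -0.308, 0.951, 0.374], [0.0, 0.0, 0.0, 1.0]]
```

View pics/a_side.png

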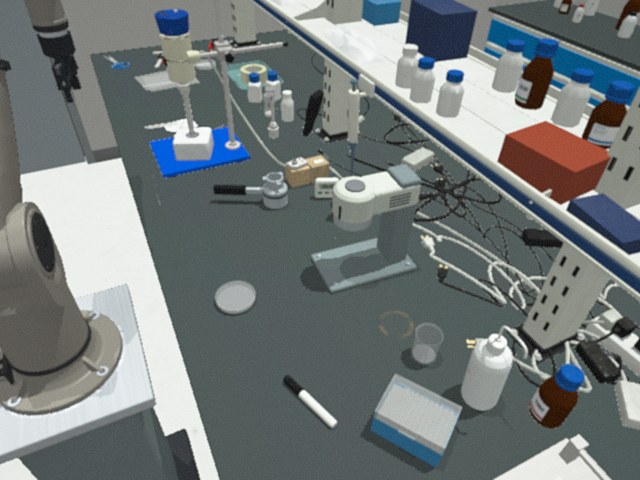

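View pics/a_top.png

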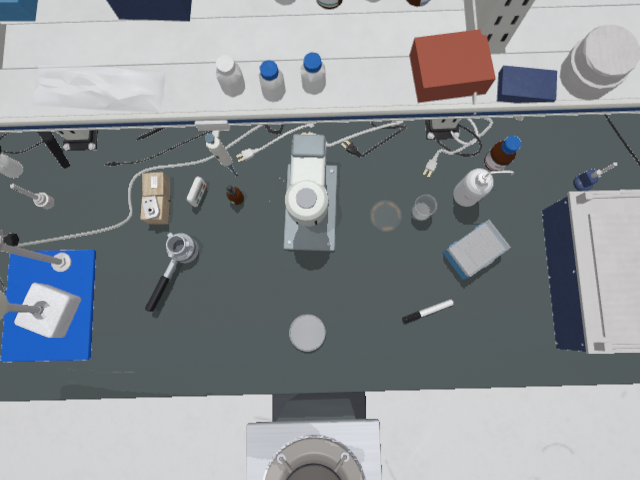

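View pics/a_wrist.png

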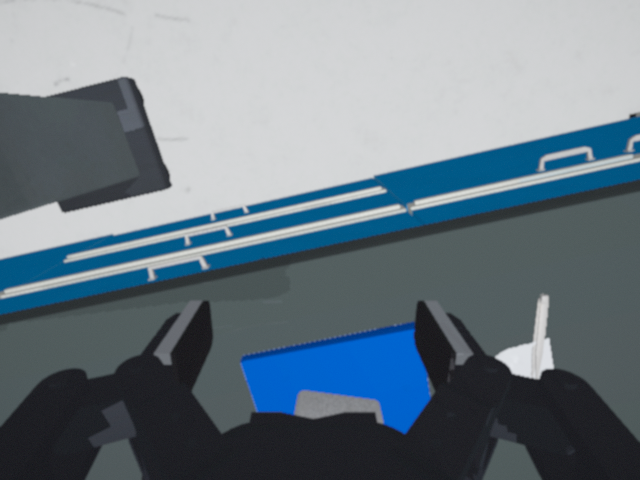

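```bash
cat > h.py <<'E'
import numpy as np, cv2
from bench import r, grab_frame
def ray(f,u,v):
    K,T=f["K"],f["T"]; d=np.array([(u-K[0,2])/K[0,0],-(v-K[1,2])/K[1,1],-1.0]); return T[:3,3],T[:3,:3]@d
def onz(f,u,v,z):
    o,d=ray(f,u,v); return o+d*(z-o[2])/d[2]
def depthpt(f,u,v):
    o,d=ray(f,u,v); return o+d*f["depth"][v,u]
def proj(f,p):
    T=f["T"]; c=T[:3,:3].T@(np.array(p)-T[:3,3]); return f["K"][0,2]+f["K"][0,0]*c[0]/-c[2], f["K"][1,2]+f["K"][1,1]*(-c[1])/-c[2]
E
python3 - <<'E'
from h import *
f=grab_frame("top"); c=f["color"]
a=c[210:320,120:230]; b=c[120:260,260:360]
cv2.imwrite("pics/b1.png",cv2.resize(a,None,fx=5,fy=5,interpolation=cv2.INTER_CUBIC))
cv2.imwrite("pics/b2.png",cv2.resize(b,None,fx=4,fy=4,interpolation=cv2.INTER_CUBIC))
s=grab_frame("side"); c=s["color"]
cv2.imwrite("pics/b3.png",cv2.resize(c[150:300,200:430],None,fx=3.4,fy=3.4,interpolation=cv2.INTER_CUBIC))
np.savez("top0.npz",**f); np.savez("side0.npz",**s)
# handle: black pixels in ROI
hsv=cv2.cvtColor(f["color"],cv2.COLOR_BGR2GRAY)
m=np.zeros_like(hsv); m[260:315,140:180]=(hsv[260:315,140:180]<30)
n,l,st,ce=cv2.connectedComponentsWithStats(m.astype(np.uint8))
for i in range(1,n):
    if st[i,4]>30: print(st[i],ce[i]); ys,xs=np.where(l==i); print(cv2.minAreaRect(np.stack([xs,ys],1).astype(np.float32)))
for u,v in[(180,248),(307,200),(162,285),(168,272),(307,332),(292,165)]: print(u,v,depthpt(f,u,v).round(4))
E
```

```text
[151 279  18  32  90] [159.42222222 294.71111111]
((159.50001525878906, 294.5000305175781), (2.236067771911621, 35.32987594604492), 26.56505012512207)
180 248 [0.5754 0.3146 0.0359]
307 200 [ 0.6327 -0.0083  0.2386]
162 285 [0.4841 0.3525 0.0479]
168 272 [0.5152 0.339  0.0475]
307 332 [0.3627 0.0071 0.0167]
292 165 [0.7119 0.022  0.2322]
```

View pics/b1.png

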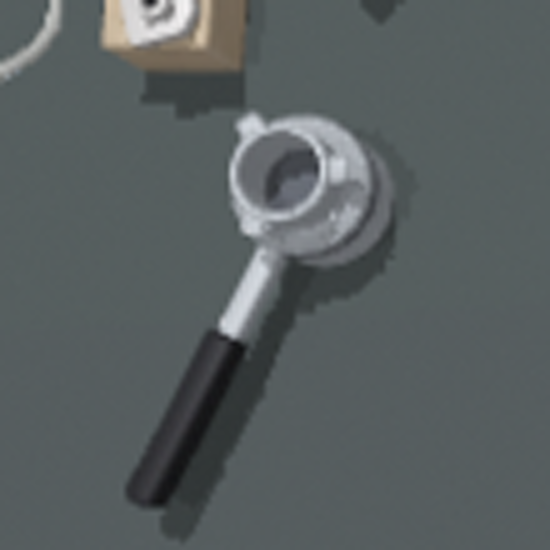

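View pics/b2.png

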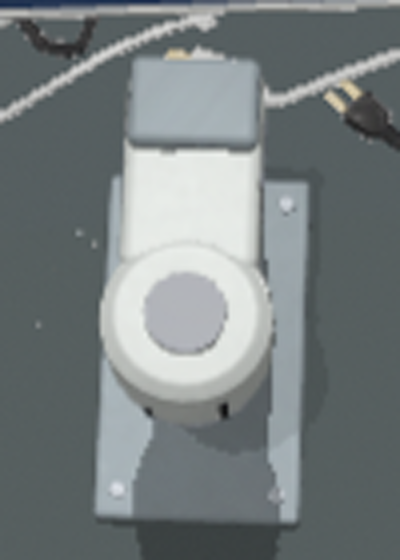

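View pics/b3.png

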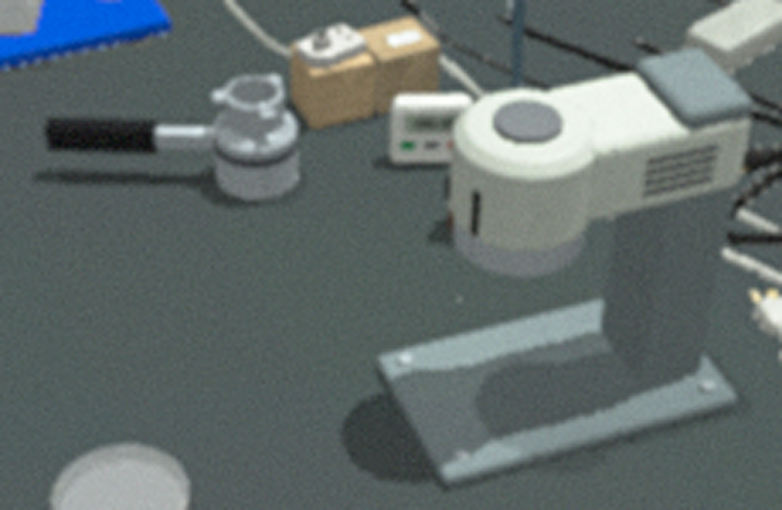

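```bash
cat > m.py <<'E'
from h import *
def cloud(f):
    K,T=f["K"],f["T"]; v,u=np.mgrid[0:480,0:640]; d=f["depth"]
    P=np.stack([(u-K[0,2])/K[0,0],-(v-K[1,2])/K[1,1],-np.ones_like(d)],-1)*d[...,None]
    W=P@T[:3,:3].T+T[:3,3]; W[d==0]=np.nan; return W
E
python3 - <<'E'
from m import *
for nm in("top","side"):
    f=dict(np.load(nm+"0.npz")); W=cloud(f); g=cv2.cvtColor(f["color"],cv2.COLOR_BGR2GRAY)
    X,Y,Z=W[...,0],W[...,1],W[...,2]
    m=(g<60)&(Z>0.035)&(Z<0.065)&(X>.40)&(X<.6)&(Y>.28)&(Y<.42)
    P=W[m]; c=P[:,:2].mean(0); u,s,vt=np.linalg.svd(P[:,:2]-c,full_matrices=False); d=vt[0]*np.sign(vt[0,1])
    t=(P[:,:2]-c)@d; print(nm,"handle",len(P),c,P[:,2].mean(),np.degrees(np.arctan2(d[1],d[0])),"ends",c+d*t.min(),c+d*t.max(),t.min(),t.max(), "w",np.ptp((P[:,:2]-c)@[-d[1],d[0]]))
    m=(Z>0.08)&(Z<0.092)&(X>.5)&(X<.65)&(Y>.25)&(Y<.38)
    P=W[m]; print("rim",len(P),P.mean(0), P.min(0),P.max(0))
    m=(Z>0.225)&(Z<0.245)&(X>.5)&(X<.70)&(Y>-.1)&(Y<.1)
    P=W[m]; print("head",len(P),P.mean(0),P.min(0),P.max(0))
    m=(Z>0.008)&(Z<0.018)&(X>.5)&(X<.75)&(Y>-.1)&(Y<.1)
    print("plate",W[m].mean(0),cv2.minAreaRect(W[m][:,:2].astype(np.float32)))
f=dict(np.load("top0.npz")); W=cloud(f)
m=(W[...,2]>.22)&(W[...,0]>.5)&(W[...,0]<.69)&(abs(W[...,1])<.1)
ys,xs=np.where(m); print(xs.min(),xs.max(),ys.min(),ys.max())
E
```

```text
top handle 244 [0.46543909 0.36515684] 0.04753611228521096 156.96685465944037 ends [0.58268274 0.3153098 ] [0.4233678  0.38304378] -0.1274001628284657 0.04571582296746539 w 0.02102009082468869
rim 139 [0.57688012 0.31257118 0.0831982 ] [0.546464   0.27934108 0.08000648] [0.60414523 0.33465935 0.08825699]
head 1806 [ 0.64624843 -0.00689133  0.23441772] [ 0.59227565 -0.05021495  0.22517025] [0.69994223 0.03848738 0.24396142]
plate [ 0.62504643 -0.01476792  0.01146433] ((0.6593219041824341, -0.006847672164440155), (0.12982147932052612, 0.18962877988815308), 86.3251724243164)
side handle 237 [0.46346998 0.36091659] 0.045954260889820985 152.54263048601356 ends [0.5026842  0.34054002] [0.42598968 0.38039217] -0.04419230074354853 0.04223826907031558 w 0.024628127620335394
rim 109 [0.57708659 0.30608285 0.08357008] [0.54995287 0.27545071 0.08009905] [0.606233   0.33388951 0.08780978]
head 1199 [ 0.6442624 -0.0190868  0.2354576] [ 0.59300848 -0.05549845  0.22502989] [0.69985128 0.03302673 0.24365378]
plate [ 0.6517841  -0.01545858  0.01276365] ((0.6605402231216431, -0.009560681879520416), (0.13448993861675262, 0.18704314529895782), 86.22132873535156)
285 327 174 221
```

```bash
python3 - <<'E'
from m import *
f=dict(np.load("top0.npz")); s=dict(np.load("side0.npz"))
px=lambda x,y,k,ox,oy:((x+.5)/k-.5+ox,(y+.5)/k-.5+oy)
for z in(.236,.239): print("disk",onz(f,*px(185,312,4,260,120),z).round(4),onz(s,*px(528,121,3.4,200,150),z).round(4))
print("rim",onz(f,*px(279,173,5,120,210),.085).round(4),onz(s,*px(252,95,3.4,200,150),.085).round(4))
def cyl(f,u,v,c,R=.046):
    o,d=ray(f,u,v); a=d[:2]@d[:2]; w=o[:2]-c; b=w@d[:2]; k=w@w-R*R
    t=(-b-np.sqrt(b*b-a*k))/a; p=o+t*d; q=p[:2]-c; return p.round(4), np.degrees(np.arctan2(q[1],q[0])).round(1)
c=np.array([.638,-.007])
for x,y in((148,410),(150,416),(224,403),(224,416)): print("mark",cyl(f,*px(x,y,4,260,120),c))
for x,y in((476,193),(475,233)): print("side mark",cyl(s,*px(x,y,3.4,200,150),c), cyl(s,*px(x,y,3.4,200,150),c+[0,-.005]))
E
```

```text
disk [ 0.6386 -0.006   0.236 ] [ 0.6425 -0.0024  0.236 ]
disk [ 0.6377 -0.0061  0.239 ] [ 0.6401 -0.0062  0.239 ]
rim [0.5761 0.3111 0.085 ] [0.5765 0.3076 0.085 ]
mark (array([0.599 , 0.0175, 0.1819]), np.float64(147.9))
mark (array([0.5989, 0.0173, 0.1671]), np.float64(148.2))
mark (array([ 0.5955, -0.0245,  0.2092]), np.float64(-157.6))
mark (array([ 0.5952, -0.0238,  0.1785]), np.float64(-158.6))
side mark (array([ 0.5959, -0.0256,  0.2109]), np.float64(-156.2)) (array([ 0.5947, -0.0276,  0.2126]), np.float64(-160.1))
side mark (array([ 0.5964, -0.0267,  0.1807]), np.float64(-154.6)) (array([ 0.5952, -0.0289,  0.1827]), np.float64(-158.5))
```

```bash
python3 - <<'E'
from m import *
for nm in("top","side"):
    f=dict(np.load(nm+"0.npz")); W=cloud(f); X,Y,Z=W[...,0],W[...,1],W[...,2]
    m=(Z>.03)&(Z<.7)&(X>.2)&(X<.75)&(Y>.2)&(Y<.85)
    H={}
    for x,y,z in W[m]: 
        k=(round(x/.05)*.05,round(y/.05)*.05); H[k]=max(H.get(k,0),z)
    xs=np.arange(.2,.76,.05); print(nm,"rows x, cols y .2...85")
    for x in xs: print("%.2f"%x,[int(100*max([H[k] for k in H if abs(k[0]-x)<.01 and abs(k[1]-y)<.01] or [0])) for y in np.arange(.2,.86,.05)])
E
```

```text
top rows x, cols y .2...85
0.20 [0, 0, 0, 0, 0, 0, 0, 0, 0, 0, 0, 0, 0, 0]
0.25 [0, 0, 0, 0, 0, 0, 0, 0, 0, 0, 0, 0, 0, 0]
0.30 [0, 0, 0, 0, 0, 0, 0, 3, 3, 3, 3, 3, 0, 0]
0.35 [0, 0, 0, 0, 0, 0, 0, 3, 9, 3, 3, 3, 0, 0]
0.40 [0, 0, 0, 0, 4, 0, 0, 9, 28, 9, 9, 3, 0, 0]
0.45 [0, 0, 0, 5, 5, 0, 0, 9, 29, 9, 3, 3, 0, 0]
0.50 [0, 0, 0, 5, 0, 0, 0, 3, 9, 9, 3, 3, 0, 0]
0.55 [0, 0, 8, 8, 0, 0, 0, 34, 26, 17, 3, 3, 0, 0]
0.60 [0, 0, 8, 8, 0, 0, 8, 13, 16, 3, 3, 0, 0, 0]
0.65 [0, 0, 0, 7, 8, 4, 5, 0, 0, 0, 0, 0, 0, 0]
0.70 [0, 6, 6, 7, 7, 0, 0, 0, 32, 14, 14, 0, 0, 0]
0.75 [38, 39, 39, 38, 39, 39, 39, 39, 33, 3, 0, 0, 0, 0]
side rows x, cols y .2...85
0.20 [0, 0, 0, 0, 0, 0, 0, 0, 0, 0, 0, 0, 0, 0]
0.25 [0, 0, 0, 0, 0, 0, 0, 0, 0, 0, 0, 0, 0, 0]
0.30 [0, 0, 0, 0, 0, 0, 0, 3, 3, 3, 3, 3, 0, 0]
0.35 [0, 0, 0, 0, 0, 0, 0, 3, 8, 3, 3, 3, 0, 0]
0.40 [0, 0, 0, 0, 0, 0, 3, 42, 43, 43, 8, 3, 0, 0]
0.45 [0, 0, 0, 5, 5, 0, 0, 43, 44, 43, 0, 0, 0, 0]
0.50 [0, 0, 0, 5, 0, 0, 3, 34, 34, 32, 3, 3, 0, 0]
0.55 [0, 5, 8, 8, 0, 0, 3, 34, 45, 34, 3, 3, 0, 0]
0.60 [0, 5, 8, 8, 0, 0, 9, 13, 33, 3, 0, 0, 0, 0]
0.65 [0, 0, 0, 8, 7, 5, 6, 33, 33, 0, 0, 0, 0, 0]
0.70 [0, 6, 6, 7, 7, 0, 0, 33, 33, 15, 14, 0, 0, 0]
0.75 [0, 36, 6, 5, 6, 0, 0, 0, 39, 4, 36, 0, 8, 8]
```

```bash
cat >> h.py <<'E'
from scipy.spatial.transform import Rotation as Ro
def st():
    o=r.get_obs(); R=Ro.from_rotvec(o["orientation"]).as_matrix(); return o,R
def plan(pos,deg):
    """world target TCP and heading of tool x (deg), tool down -> remaining shift mm (tool axes) & turn rad"""
    o,R=st(); d=R.T@(np.array(pos)-o["tcp_pos"])*1000
    a=np.radians(deg); x=np.array([np.cos(a),np.sin(a),0]); z=np.array([0,0,-1.]); G=np.stack([x,np.cross(z,x),z],1)
    w=Ro.from_matrix(R.T@G).as_rotvec()
    print("t",round(o["clock"],2),"tcp",(o["tcp_pos"]*1000).round(1),"hdg",np.degrees(np.arctan2(R[1,0],R[0,0])).round(2),"F",o["contact_force"].round(2),"M",o["moment"].round(3),"w",round(o["grip_width"]*1000,1),"j",o["joints"].round(2))
    print("  shift",d.round(1),"turn",w.round(4))
E
```

Emit:
{"name": "play_rows", "arguments": {"increments": [[-25,-35,0,0,0,0.05,0],[-25,-35,0,0,0,0.05,0],[-25,-35,0,0,0,0.05,0],[-25,-35,0,0,0,0.05,0],[-25,-35,0,0,0,0,0]], "force": 110}}

```text
clock: 0.75
tcp_pos: [0.2098, 0.4514, 0.2285]
orientation: [-0.659, -3.07, -0.001]
contact_force: [0.7, -0.0, 0.4]
grip_width: 0.0855
```

```bash
python3 -c "
from h import *
plan([.4675,.3602,.12],155)"
```

```text
t 0.75 tcp [209.8 451.4 228.5] hdg 155.78 F [ 0.67 -0.02  0.38] M [-0.002 -0.025  0.01 ] w 85.5 j [-1.34  0.19  0.09  1.98 -0.02  0.98 -0.09]
  shift [-272.7   22.5  107.9] turn [ 0.0001 -0.0022  0.0136]
```

Emit:
{"name": "play_rows", "arguments": {"increments": [[-45,4,10,0,0,0.003,0],[-45,4,18,0,0,0.003,0],[-45,4,18,0,0,0.003,0],[-45,4,18,0,0,0.003,0],[-45,4,18,0,0,0,0]]}}

```text
clock: 1.25
tcp_pos: [0.425, 0.3728, 0.1474]
orientation: [-0.665, -3.068, -0.013]
contact_force: [-0.2, 1.4, 0.5]
grip_width: 0.0856
```

```bash
python3 -c "
from h import *
plan([.4675,.3602,.12],155)
f=grab_frame('wrist'); cv2.imwrite('pics/c1.png',f['color']); np.savez('w1.npz',**f)"
```

```text
t 1.25 tcp [425.  372.8 147.4] hdg 155.55 F [-0.18  1.42  0.5 ] M [ 0.008 -0.015 -0.013] w 85.6 j [-0.98  0.39  0.2   1.92 -0.11  0.84  0.42]
  shift [-44.    5.9  27.2] turn [ 0.0075 -0.0043  0.0096]
```

View pics/c1.png

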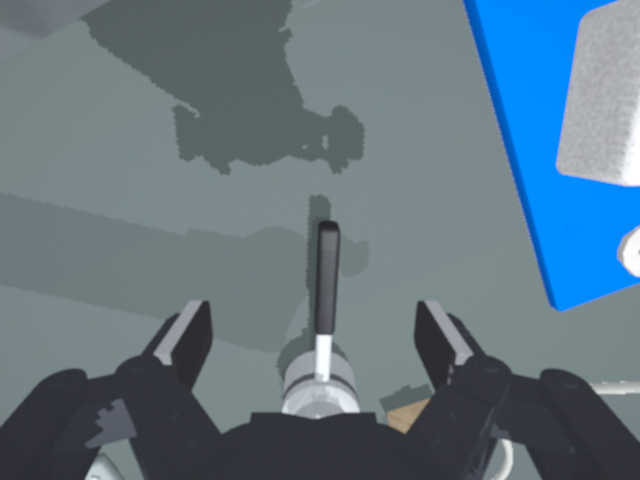

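```bash
python3 -c "
from m import *
f=dict(np.load('w1.npz')); g=cv2.cvtColor(f['color'],cv2.COLOR_BGR2GRAY)
m=np.zeros_like(g); m[215:340,300:350]=g[215:340,300:350]<60
n,l,s,c=cv2.connectedComponentsWithStats(m); i=1+s[1:,4].argmax(); print(s[i])
pts=[]
for v in range(235,330,6):
    u=np.where(l[v]==i)[0]; pts.append(onz(f,(u.min()+u.max())/2,v,.051)[:2]); 
    if v%18==1 : print(v,u.min(),u.max())
pts=np.array(pts); d=pts[0]-pts[-1]; print(pts[0],pts[-1],np.degrees(np.arctan2(d[1],d[0])))
print(onz(f,329,222,.051),onz(f,325,334,.051))
"
```

```text
[315 221  23 111 454]
235 318 320
253 318 319
271 317 319
289 316 319
307 315 318
325 315 317
[0.42512757 0.37784178] [0.49158528 0.34549125] 154.04393934053246
[0.41923982 0.38826315 0.051     ] [0.50196032 0.34860541 0.051     ]
```

Emit:
{"name": "play_rows", "arguments": {"increments": [[-40,2,25,0.007,-0.004,0.018,0],[-5,1,20,0,0,0,0],[0,0,0,0,0,0,0]]}}

```text
clock: 1.6
tcp_pos: [0.4723, 0.3502, 0.1015]
orientation: [0.716, 3.054, -0.008]
contact_force: [-1.1, -0.4, 0.2]
grip_width: 0.0854
```

```bash
python3 -c "
from h import *
plan([.4665,.3625,.019],154.4)"
```

```text
t 1.6 tcp [472.3 350.2 101.5] hdg 153.6 F [-1.07 -0.45  0.16] M [ 0.023  0.049 -0.008] w 85.4 j [-0.91  0.49  0.21  1.89 -0.13  0.77  0.48]
  shift [11.1  8.8 82.4] turn [-0.0042  0.0059 -0.0139]
```

Emit:
{"name": "play_rows", "arguments": {"increments": [[10,9,25,-0.004,0.006,-0.014,0],[0,0,25,0,0,0,0],[0,0,20,0,0,0,0],[0,0,0,0,0,0,0]]}}

```text
clock: 2.0
tcp_pos: [0.4666, 0.3662, 0.0333]
orientation: [0.692, 3.064, 0.007]
contact_force: [0.2, -0.5, -0.0]
grip_width: 0.085
```

```bash
python3 -c "
from h import *
plan([.4665,.3625,.019],154.4)
f=grab_frame('wrist'); cv2.imwrite('pics/c2.png',f['color'])"
```

```text
t 2.0 tcp [466.6 366.2  33.3] hdg 154.54 F [ 0.2  -0.47 -0.02] M [-0.006  0.032 -0.012] w 85.0 j [-0.9   0.6   0.17  1.91 -0.16  0.64  0.5 ]
  shift [-1.5 -3.5 14.2] turn [ 0.0042 -0.0003  0.0024]
```

View pics/c2.png

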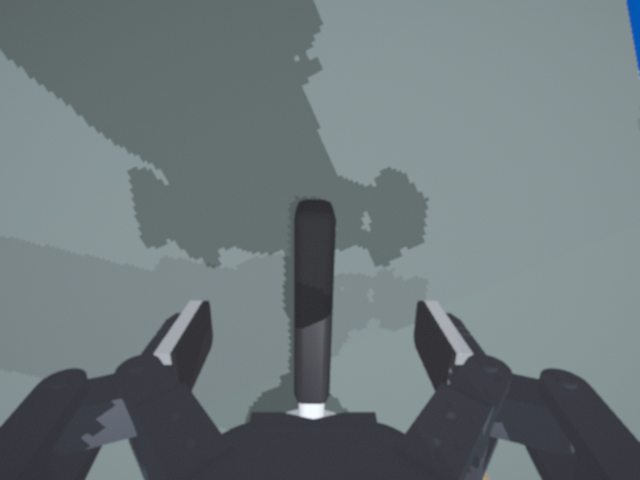

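Emit:
{"name": "play_rows", "arguments": {"increments": [[-1,0,12,0.004,0,0,0],[0,0,2,0,0,0,0],[0,0,0,0,0,0,150],[0,0,0,0,0,0,200],[0,0,0,0,0,0,255]], "force": 110}}

```text
clock: 2.55
tcp_pos: [0.4701, 0.3692, 0.0247]
orientation: [0.69, 3.06, 0.012]
contact_force: [-0.1, 0.1, 0.0]
grip_width: 0.0438
```

Emit:
{"name": "play_rows", "arguments": {"increments": [[0,0,0,0,0,0,255],[0,0,0,0,0,0,255],[0,0,0,0,0,0,255],[0,0,0,0,0,0,255],[0,0,0,0,0,0,255]]}}

```text
clock: 3.05
tcp_pos: [0.4706, 0.3692, 0.0257]
orientation: [0.691, 3.059, 0.013]
contact_force: [-0.6, 0.3, 0.5]
grip_width: 0.0142
```

```bash
python3 -c "
from h import *
plan([.4665,.3625,.019],154.4)
f=grab_frame('wrist'); cv2.imwrite('pics/c3.png',f['color'])"
```

```text
t 3.05 tcp [470.6 369.2  25.7] hdg 154.56 F [-0.59  0.32  0.49] M [-0.124  0.004  0.017] w 14.2 j [-0.9   0.61  0.17  1.9  -0.16  0.63  0.5 ]
  shift [ 0.9 -7.8  6.6] turn [0.0095 0.0032 0.0028]
```

View pics/c3.png

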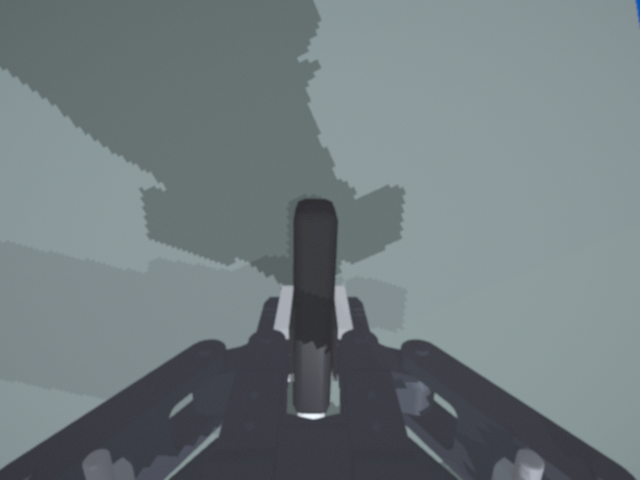

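```bash
python3 -c "
from h import *
o,R=st(); np.savez('grasp.npz',R=R,p=o['tcp_pos'])
f=grab_frame('wrist'); d=R[:2,0]/np.linalg.norm(R[:2,0]); n=R[:2,1]
for u,v in((315,200),(315,204),(312,411),(312,416)):
  p=onz(f,u,v,.051)[:2]-o['tcp_pos'][:2]; print((p@d*1000).round(1),(p@n*1000).round(1))
t=grab_frame('top'); s=grab_frame('side'); c=t['color']
cv2.imwrite('pics/d1.png',cv2.resize(c[210:320,120:230],None,fx=5,fy=5,interpolation=cv2.INTER_CUBIC))
cv2.imwrite('pics/d2.png',cv2.resize(s['color'][150:300,200:430],None,fx=3.4,fy=3.4,interpolation=cv2.INTER_CUBIC))
"
```

```text
53.7 -0.1
52.3 -0.1
-37.3 -1.2
-39.9 -1.2
```

View pics/d1.png

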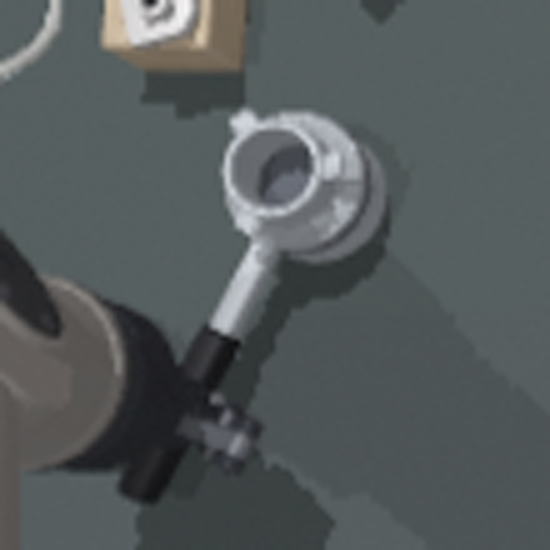

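View pics/d2.png

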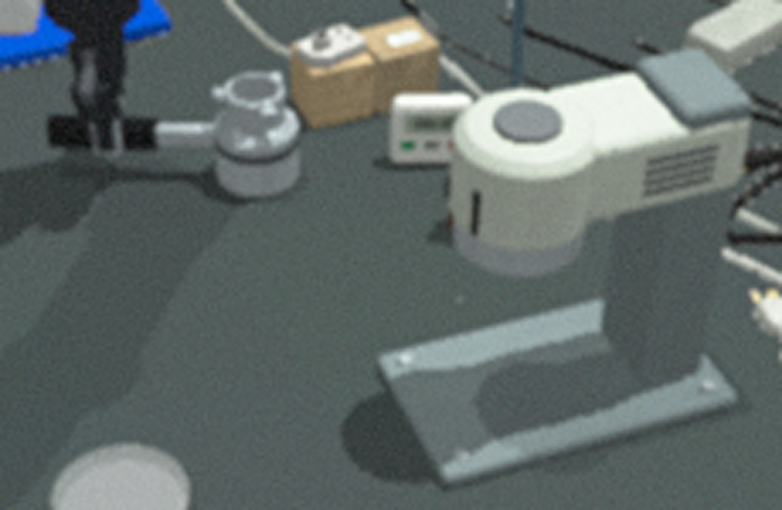

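```bash
python3 -c "
from h import *
f=dict(np.load('top0.npz')); s=dict(np.load('side0.npz'))
px=lambda x,y,k,ox,oy:((x+.5)/k-.5+ox,(y+.5)/k-.5+oy)
g=np.load('grasp.npz'); d=g['R'][:2,0]
for ff,p in((f,px(273,169,5,120,210)),(s,px(252,93,3.4,200,150))):
  q=onz(ff,*p,.085)[:2]; w=q-g['p'][:2]; print(q.round(4),'along',(w@d).round(4),'perp',(w@g['R'][:2,1]).round(4))
print('pred 118:',g['p'][:2]-.118*d)
"
```

```text
[0.5782 0.314 ] along -0.1208 perp -0.0037
[0.5775 0.3103] along -0.1218 perp -0.0072
pred 118: [0.57716381 0.318481  ]
```

Emit:
{"name": "play_rows", "arguments": {"increments": [[0,0,-8,0,0,0,255],[0,0,-12,0,0,0,255],[0,0,-12,0,0,0,255],[0,0,-6,0,0,0,255],[0,0,0,0,0,0,255]]}}

```text
clock: 3.75
tcp_pos: [0.4693, 0.3683, 0.0666]
orientation: [0.692, 3.061, 0.011]
contact_force: [0.7, -0.1, -2.3]
grip_width: 0.0137
```

```bash
cat >> h.py <<'E'
G=None
def cup(pos,deg,L=.118,perp=0.0,hdg_off=0.0):
    """target cup-centre (world, robot frame) & handle heading deg -> remaining shift (tool mm), turn; keeps grasp-time tilt"""
    g=np.load('grasp.npz'); R0=g['R']; o,R=st()
    h0=np.degrees(np.arctan2(R0[1,0],R0[0,0]))
    G=Ro.from_euler('z',deg-h0,degrees=True).as_matrix()@R0
    # cup offset in world at grasp: along -x tool horizontally, centre 42.5mm when tcp z=p0z
    a=np.radians(deg); x=np.array([np.cos(a),np.sin(a)]); y=np.array([np.sin(a),-np.cos(a)])
    off=np.r_[-L*x+perp*y, .0425-g['p'][2]]
    tcp=np.array(pos)-off
    d=R.T@(tcp-o['tcp_pos'])*1000; w=Ro.from_matrix(R.T@G).as_rotvec()
    dh=Ro.from_matrix(R@R0.T).as_rotvec()
    hd=np.degrees(np.arctan2(R[1,0],R[0,0])); a=np.radians(hd); x=np.array([np.cos(a),np.sin(a)]); y=np.array([np.sin(a),-np.cos(a)])
    cc=o['tcp_pos']+np.r_[-L*x+perp*y,.0425-g['p'][2]]
    print("t",round(o["clock"],2),"tcp",(o["tcp_pos"]*1000).round(1),"cup",(cc*1000).round(1),"hdg",hd.round(2),"F",o["contact_force"].round(2),"M",o["moment"].round(3),"w",round(o["grip_width"]*1000,1),"j",o["joints"].round(2))
    print("  shift",d.round(1),"turn",w.round(4))
E
python3 -c "
from h import *
cup([.585,.17,.085],150)
f=dict(np.load('top0.npz')); print(onz(f,235,195,.1), onz(f,235,200,.05))
s=grab_frame('side'); cv2.imwrite('pics/e1.png',cv2.resize(s['color'][110:260,180:410],None,fx=3.4,fy=3.4,interpolation=cv2.INTER_CUBIC))
"
```

```text
t 3.75 tcp [469.3 368.3  66.6] cup [575.8 317.6  83.4] hdg 154.53 F [ 0.69 -0.12 -2.34] M [ 0.08   0.203 -0.011] w 13.7 j [-0.91  0.55  0.18  1.89 -0.15  0.7   0.49]
  shift [ -72.2 -119.9   -2.4] turn [-0.0016 -0.0022  0.079 ]
[0.68787132 0.16732154 0.1       ] [0.68940487 0.17659124 0.05      ]
```

View pics/e1.png

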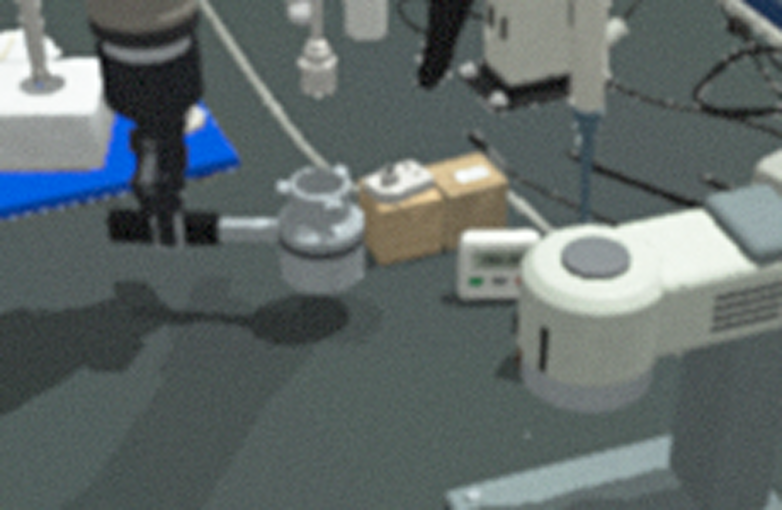

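Emit:
{"name": "play_rows", "arguments": {"increments": [[-10,-20,0,0,0,0.02,255],[-16,-30,0,0,0,0.02,255],[-16,-30,0,0,0,0.02,255],[-16,-30,0,0,0,0.02,255],[-16,-30,0,0,0,0,255]]}}

```text
clock: 4.3
tcp_pos: [0.468, 0.2125, 0.0642]
orientation: [0.802, 3.035, 0.018]
contact_force: [0.7, 0.1, -2.7]
grip_width: 0.0142
```

```bash
python3 -c "
from h import *
cup([.637,-.003,.085],148)
"
```

```text
t 4.3 tcp [468.  212.5  64.2] cup [570.6 154.3  81.1] hdg 150.4 F [ 0.69  0.14 -2.73] M [ 0.054  0.203 -0.009] w 14.2 j [-0.71  0.45  0.2   2.09 -0.16  0.61  0.66]
  shift [-135.5  -98.9   -5.2] turn [ 0.0024 -0.0041  0.0418]
```

Emit:
{"name": "play_rows", "arguments": {"increments": [[-27,-20,-1,0,0,0.01,255],[-27,-20,-1,0,0,0.01,255],[-27,-20,-1,0,0,0.01,255],[-20,-15,-1,0,0,0.01,255],[-12,-8,-1,0,0,0,255]]}}

```text
clock: 4.8
tcp_pos: [0.5212, 0.0738, 0.067]
orientation: [-0.87, -3.017, -0.012]
contact_force: [0.6, 0.8, -1.7]
grip_width: 0.0139
```

```bash
python3 -c "
from h import *
cup([.637,-.003,.085],148)
s=grab_frame('side'); cv2.imwrite('pics/f1.png',cv2.resize(s['color'][150:300,250:480],None,fx=3.4,fy=3.4,interpolation=cv2.INTER_CUBIC))
t=grab_frame('top'); cv2.imwrite('pics/f2.png',cv2.resize(t['color'][140:290,230:390],None,fx=4,fy=4,interpolation=cv2.INTER_CUBIC))
"
```

```text
t 4.8 tcp [521.2  73.8  67. ] cup [621.1  11.   83.9] hdg 147.84 F [ 0.55  0.82 -1.66] M [ 0.122  0.229 -0.04 ] w 13.9 j [-0.43  0.47  0.22  2.05 -0.18  0.64  0.92]
  shift [-20.9  -3.7  -1.2] turn [-0.0028 -0.0066 -0.0029]
```

View pics/f1.png

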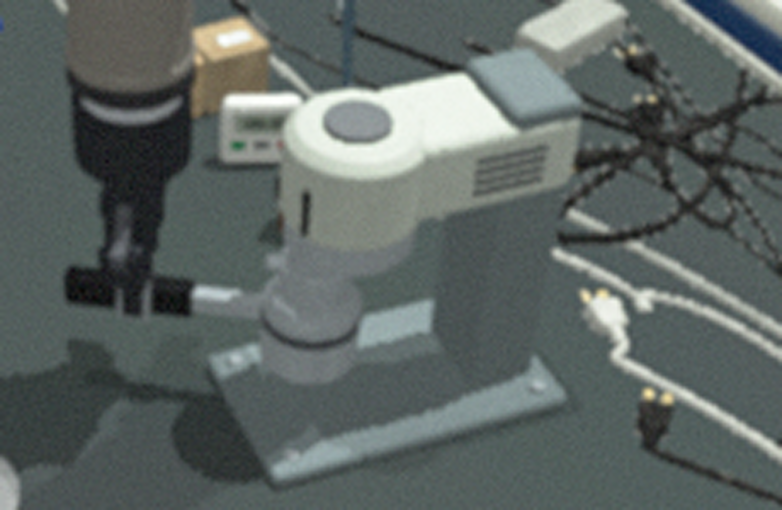

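View pics/f2.png

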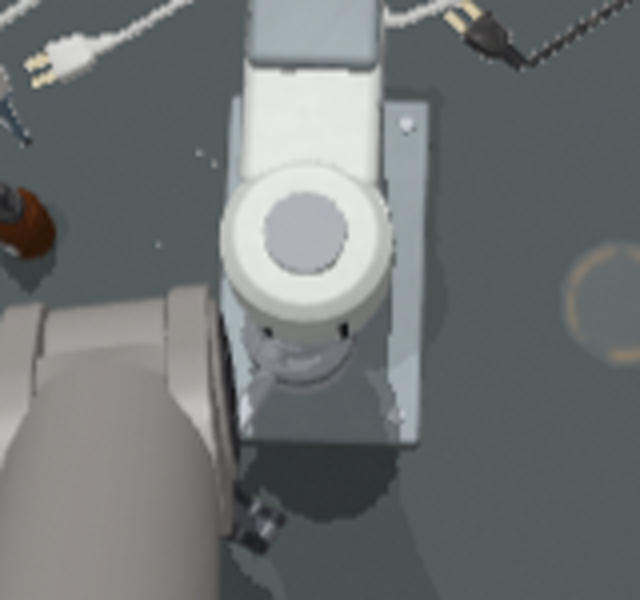

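Emit:
{"name": "play_rows", "arguments": {"increments": [[-12,-2,0,0,-0.003,0,255],[-8,-2,0,0,-0.003,0,255],[0,0,0,0,0,0,255]]}}

```text
clock: 5.2
tcp_pos: [0.5367, 0.0605, 0.0666]
orientation: [0.867, 3.015, 0.009]
contact_force: [-0.8, 0.6, -2.9]
grip_width: 0.0139
```

```bash
python3 -c "
from h import *
cup([.637,-.003,.085],148)
s=grab_frame('side'); cv2.imwrite('pics/g1.png',cv2.resize(s['color'][170:280,300:400],None,fx=5,fy=5,interpolation=cv2.INTER_CUBIC))
t=grab_frame('top'); cv2.imwrite('pics/g2.png',cv2.resize(t['color'][170:270,260:360],None,fx=5.5,fy=5.5,interpolation=cv2.INTER_CUBIC))
"
```

```text
t 5.2 tcp [536.7  60.5  66.6] cup [636.7  -2.1  83.4] hdg 147.91 F [-0.76  0.64 -2.89] M [0.154 0.191 0.034] w 13.9 j [-0.4   0.48  0.22  2.03 -0.18  0.64  0.95]
  shift [-0.7 -0.7 -1.6] turn [-0.0028 -0.0007 -0.0015]
```

View pics/g1.png

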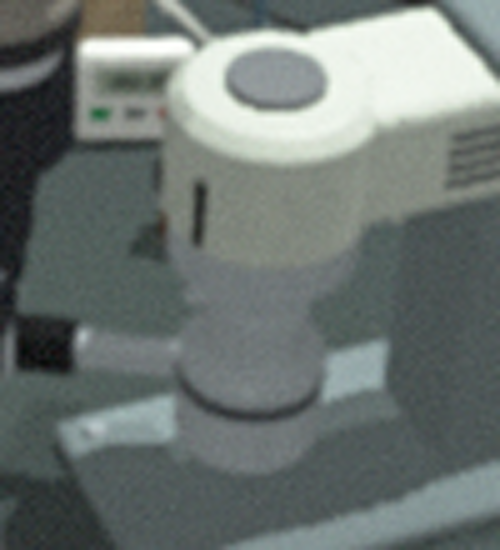

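View pics/g2.png

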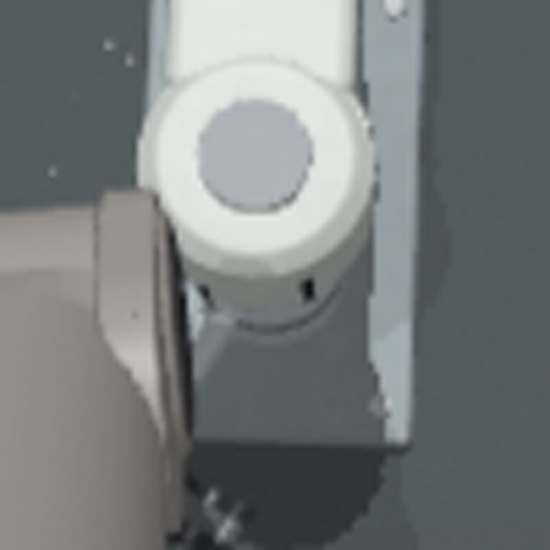

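```bash
cat >> h.py <<'E'
def sil(f,c,R,z,k,ox,oy):
    a=np.linspace(0,2*np.pi,361); P=np.array([proj(f,[c[0]+R*np.cos(t),c[1]+R*np.sin(t),z]) for t in a])
    P=(P-[ox,oy]+.5)*k-.5; return "cols %.1f %.1f mid %.1f rows %.1f %.1f"%(P[:,0].min(),P[:,0].max(),(P[:,0].min()+P[:,0].max())/2,P[:,1].min(),P[:,1].max())
E
python3 -c "
from h import *
s=dict(np.load('side0.npz')); t=dict(np.load('top0.npz'))
m=[.637,-.003]; c=[.6367,-.0021]
S=(5,300,170); T=(5.5,260,170)
print('side ring .15',sil(s,m,.042,.15,*S)); print('side ring .165',sil(s,m,.042,.165,*S));print('side head .17',sil(s,m,.046,.17,*S)); print('side head .22',sil(s,m,.046,.22,*S))
for z in (.041,.06,.085): print('side cup',z,sil(s,c,.034,z,*S))
print('top head .20',sil(t,m,.046,.20,*T));print('top head .225',sil(t,m,.046,.225,*T))
for z in (.041,.06,.085): print('top cup',z,sil(t,c,.034,z,*T))
"
```

```text
side ring .15 cols 156.7 347.3 mid 252.0 rows 186.6 305.1
side ring .165 cols 158.1 350.6 mid 254.3 rows 159.9 277.8
side head .17 cols 149.3 360.9 mid 255.1 rows 145.6 274.6
side head .22 cols 153.9 372.6 mid 263.3 rows 52.3 179.0
side cup 0.041 cols 162.8 307.0 mid 234.9 rows 376.8 474.8
side cup 0.06 cols 164.5 310.4 mid 237.4 rows 347.0 444.7
side cup 0.085 cols 166.8 314.9 mid 240.9 rows 306.8 404.0
top head .20 cols 133.8 368.5 mid 251.1 rows 69.8 297.5
top head .225 cols 128.1 368.3 mid 248.2 rows 50.5 283.3
top cup 0.041 cols 189.4 340.6 mid 265.0 rows 200.5 348.1
top cup 0.06 cols 186.5 340.0 mid 263.3 rows 189.9 339.7
top cup 0.085 cols 182.6 339.3 mid 260.9 rows 175.3 328.1
```

Emit:
{"name": "play_rows", "arguments": {"increments": [[0,0,-8,0,0,0,255],[0,0,-8,0,0,0,255],[0,0,-3,0,0,0,255],[0,0,0,0,0,0,255]]}}

```text
clock: 5.7
tcp_pos: [0.5352, 0.0633, 0.0874]
orientation: [0.862, 3.018, 0.01]
contact_force: [0.3, 0.2, -2.7]
grip_width: 0.0139
```

```bash
python3 -c "
from h import *
cup([.637,-.003,.106],148)
"
```

```text
t 5.7 tcp [535.2  63.3  87.4] cup [635.4   1.  104.2] hdg 148.13 F [ 0.28  0.21 -2.74] M [0.156 0.264 0.001] w 13.9 j [-0.42  0.45  0.23  2.02 -0.17  0.69  0.94]
  shift [-3.5 -2.2 -1.8] turn [-0.0024 -0.0025  0.0022]
```

Emit:
{"name": "play_rows", "arguments": {"increments": [[-2,-2,0,-0.002,-0.002,0.002,255],[-1,-1,0,0,0,0,255]]}}

```text
clock: 5.9
tcp_pos: [0.5362, 0.0594, 0.0877]
orientation: [0.863, 3.015, 0.014]
contact_force: [0.1, 0.6, -2.5]
grip_width: 0.0141
```

```bash
python3 -c "
from h import *
cup([.637,-.003,.106],148)
"
```

```text
t 5.9 tcp [536.2  59.4  87.7] cup [636.3  -3.1 104.5] hdg 148.05 F [ 0.05  0.59 -2.48] M [ 0.15   0.214 -0.007] w 14.1 j [-0.41  0.45  0.23  2.02 -0.17  0.68  0.94]
  shift [-0.6  0.6 -1.5] turn [ 0.0004 -0.      0.0009]
```

Up in small steps, watching the vertical force.

Emit:
{"name": "play_rows", "arguments": {"increments": [[-0.5,0,-1.5,0,0,0,255],[0,0,-1,0,0,0,255]]}}

```text
clock: 6.1
tcp_pos: [0.5363, 0.0585, 0.09]
orientation: [0.864, 3.015, 0.013]
contact_force: [0.3, 0.7, -2.2]
grip_width: 0.0137
```

```bash
python3 -c "
from h import *
cup([.637,-.003,.109],148)
"
```

```text
t 6.1 tcp [536.3  58.5  90. ] cup [636.4  -4.  106.8] hdg 148.01 F [ 0.31  0.68 -2.24] M [ 0.128  0.26  -0.006] w 13.7 j [-0.41  0.44  0.23  2.02 -0.16  0.69  0.94]
  shift [ 0.   1.2 -2.2] turn [-0.0003 -0.0005  0.0002]
```

Emit:
{"name": "play_rows", "arguments": {"increments": [[0,0,-1,0,0,0,255]]}}

```text
clock: 6.2
tcp_pos: [0.5362, 0.0583, 0.0909]
orientation: [0.865, 3.015, 0.012]
contact_force: [-0.8, 0.5, -2.0]
grip_width: 0.014
```

```bash
python3 -c "
from h import *
cup([.637,-.003,.109],148)
"
```

```text
t 6.2 tcp [536.2  58.3  90.9] cup [636.3  -4.2 107.8] hdg 148.0 F [-0.77  0.48 -1.99] M [0.15  0.228 0.   ] w 14.0 j [-0.41  0.44  0.23  2.02 -0.16  0.69  0.94]
  shift [-0.   1.4 -1.2] turn [-0.0005 -0.0007 -0.    ]
```

Emit:
{"name": "play_rows", "arguments": {"increments": [[0,1.5,-1,0,0,0,255]]}}

```text
clock: 6.3
tcp_pos: [0.5369, 0.0594, 0.0919]
orientation: [0.865, 3.015, 0.012]
contact_force: [0.0, 0.2, -2.3]
grip_width: 0.0138
```

```bash
python3 -c "
from h import *
cup([.6365,-.003,.110],148)
"
```

```text
t 6.3 tcp [536.9  59.4  91.9] cup [636.9  -3.2 108.8] hdg 147.98 F [ 0.02  0.2  -2.31] M [ 0.135  0.299 -0.013] w 13.8 j [-0.41  0.44  0.24  2.02 -0.16  0.69  0.94]
  shift [ 0.4 -0.1 -1.3] turn [-0.0009 -0.0009 -0.0004]
```

Emit:
{"name": "play_rows", "arguments": {"increments": [[0,0,-1,0,0,0,255]]}}

```text
clock: 6.4
tcp_pos: [0.537, 0.0597, 0.093]
orientation: [0.865, 3.015, 0.012]
contact_force: [0.2, 0.3, -1.7]
grip_width: 0.0141
```

```bash
python3 -c "
from h import *
cup([.6365,-.003,.111],148)
"
```

```text
t 6.4 tcp [537.   59.7  93. ] cup [637.1  -2.8 109.8] hdg 148.0 F [ 0.15  0.34 -1.74] M [ 0.081  0.211 -0.007] w 14.1 j [-0.41  0.44  0.24  2.01 -0.16  0.7   0.94]
  shift [ 0.4 -0.5 -1.2] turn [-0.0007 -0.0009 -0.    ]
```

Emit:
{"name": "play_rows", "arguments": {"increments": [[0,0,-1,0,0,0,255]]}}

```text
clock: 6.5
tcp_pos: [0.537, 0.0598, 0.094]
orientation: [0.865, 3.015, 0.012]
contact_force: [-0.4, -0.6, -3.0]
grip_width: 0.0142
```

```bash
python3 -c "
from h import *
cup([.6365,-.003,.112],148)
"
```

```text
t 6.5 tcp [537.   59.8  94. ] cup [637.   -2.8 110.9] hdg 148.0 F [-0.37 -0.55 -3.01] M [0.138 0.25  0.026] w 14.2 j [-0.41  0.44  0.24  2.01 -0.16  0.7   0.94]
  shift [ 0.3 -0.5 -1.1] turn [-0.0007 -0.001  -0.    ]
```

Emit:
{"name": "play_rows", "arguments": {"increments": [[0,0,-1,0,0,0,255]]}}

```text
clock: 6.6
tcp_pos: [0.537, 0.0598, 0.0951]
orientation: [0.864, 3.015, 0.012]
contact_force: [-0.2, -0.8, -2.5]
grip_width: 0.014
```

```bash
python3 -c "
from h import *
cup([.6365,-.003,.113],148)
"
```

```text
t 6.6 tcp [537.   59.8  95.1] cup [637.1  -2.7 112. ] hdg 148.01 F [-0.23 -0.81 -2.53] M [0.17  0.219 0.042] w 14.0 j [-0.41  0.44  0.24  2.01 -0.16  0.7   0.94]
  shift [ 0.3 -0.6 -1. ] turn [-0.0007 -0.001   0.0001]
```

Emit:
{"name": "play_rows", "arguments": {"increments": [[0,0,-1,0,0,0,255]]}}

```text
clock: 6.7
tcp_pos: [0.5368, 0.0599, 0.096]
orientation: [0.864, 3.016, 0.012]
contact_force: [0.1, 0.1, -4.2]
grip_width: 0.014
```

```bash
python3 -c "
from h import *
cup([.6365,-.003,.112],148)
"
```

```text
t 6.7 tcp [536.8  59.9  96. ] cup [636.9  -2.6 112.9] hdg 148.02 F [ 0.12  0.1  -4.24] M [0.333 0.288 0.062] w 14.0 j [-0.41  0.44  0.24  2.01 -0.16  0.7   0.94]
  shift [ 0.1 -0.5  0.9] turn [-0.001  -0.0014  0.0003]
```

Emit:
{"name": "play_rows", "arguments": {"increments": [[0,0,-1,0,0,0,255]]}}

```text
clock: 6.8
tcp_pos: [0.5364, 0.0601, 0.0969]
orientation: [0.864, 3.017, 0.012]
contact_force: [1.3, -0.3, -6.7]
grip_width: 0.0142
```

```bash
python3 -c "
from h import *
cup([.6365,-.003,.113],148)
s=grab_frame('side'); cv2.imwrite('pics/k1.png',cv2.resize(s['color'][170:280,300:400],None,fx=5,fy=5,interpolation=cv2.INTER_CUBIC))
"
```

```text
t 6.8 tcp [536.4  60.1  96.9] cup [636.6  -2.4 113.7] hdg 148.03 F [ 1.29 -0.34 -6.72] M [0.418 0.316 0.09 ] w 14.2 j [-0.41  0.43  0.24  2.01 -0.16  0.71  0.94]
  shift [-0.3 -0.5  0.7] turn [-0.0013 -0.0019  0.0005]
```

View pics/k1.png

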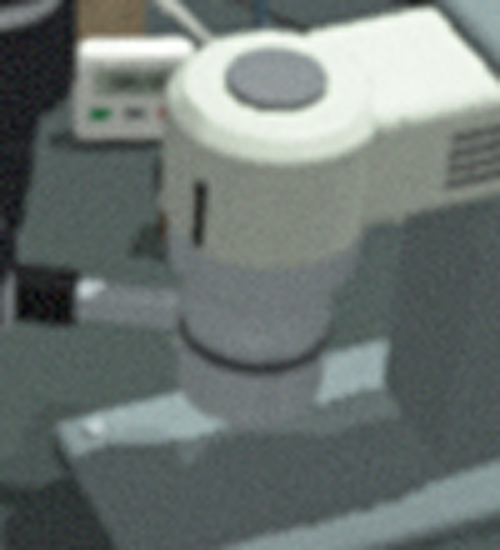

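Emit:
{"name": "play_rows", "arguments": {"increments": [[0,-4.7,0.8,0.001,0.001,-0.04,255]]}}

```text
clock: 6.95
tcp_pos: [0.5342, 0.0567, 0.096]
orientation: [0.802, 3.035, 0.011]
contact_force: [1.8, -1.3, -4.8]
grip_width: 0.0139
```

```bash
python3 -c "
from h import *
cup([.6366,-.0025,.113],152)
"
```

```text
t 6.95 tcp [534.2  56.7  96. ] cup [636.8  -1.6 112.8] hdg 150.38 F [ 1.84 -1.29 -4.82] M [0.168 0.312 0.023] w 13.9 j [-0.4   0.43  0.23  2.02 -0.15  0.7   0.98]
  shift [-0.3 -4.2 -0.2] turn [-0.002  -0.0023 -0.0283]
```

Emit:
{"name": "play_rows", "arguments": {"increments": [[-0.1,-4.7,0,0,0,-0.04,255]]}}

```text
clock: 7.05
tcp_pos: [0.5317, 0.0528, 0.0958]
orientation: [0.738, 3.051, 0.011]
contact_force: [1.3, 1.0, -4.4]
grip_width: 0.014
```

```bash
python3 -c "
from h import *
cup([.6366,-.0025,.113],154)
"
```

```text
t 7.05 tcp [531.7  52.8  95.8] cup [636.6  -1.2 112.6] hdg 152.8 F [ 1.35  0.96 -4.41] M [0.373 0.371 0.089] w 14.0 j [-0.39  0.43  0.22  2.02 -0.15  0.7   1.02]
  shift [-0.6 -3.7 -0.4] turn [-0.0022 -0.0025 -0.021 ]
```

Emit:
{"name": "play_rows", "arguments": {"increments": [[-0.3,-5.5,0,-0.001,-0.001,-0.04,255]]}}

```text
clock: 7.15
tcp_pos: [0.5294, 0.0483, 0.0956]
orientation: [0.672, 3.065, 0.013]
contact_force: [1.2, 1.6, -6.6]
grip_width: 0.0141
```

```bash
python3 -c "
from h import *
cup([.6366,-.0025,.113],158)
"
```

```text
t 7.15 tcp [529.4  48.3  95.6] cup [636.6  -1.1 112.4] hdg 155.25 F [ 1.2   1.56 -6.6 ] M [0.434 0.314 0.073] w 14.1 j [-0.37  0.42  0.21  2.03 -0.14  0.7   1.06]
  shift [-0.8 -6.9 -0.7] turn [-0.0009 -0.0011 -0.048 ]
```

Emit:
{"name": "play_rows", "arguments": {"increments": [[-0.3,-5.5,0,-0.001,-0.001,-0.04,255]]}}

```text
clock: 7.25
tcp_pos: [0.527, 0.0437, 0.0952]
orientation: [0.606, 3.078, 0.014]
contact_force: [2.3, 2.3, -7.2]
grip_width: 0.0142
```

```bash
python3 -c "
from h import *
cup([.6366,-.0025,.113],160)
"
```

```text
t 7.25 tcp [527.   43.7  95.2] cup [636.2  -1.  112. ] hdg 157.71 F [ 2.31  2.25 -7.2 ] M [0.648 0.309 0.218] w 14.2 j [-0.35  0.42  0.19  2.04 -0.13  0.69  1.11]
  shift [-1.  -5.9 -1. ] turn [ 0.0001 -0.0005 -0.04  ]
```

Emit:
{"name": "play_rows", "arguments": {"increments": [[-0.3,-5.2,0,-0.001,-0.001,-0.04,255]]}}

```text
clock: 7.35
tcp_pos: [0.525, 0.0393, 0.0949]
orientation: [0.54, 3.09, 0.016]
contact_force: [1.5, 1.3, -6.2]
grip_width: 0.0144
```

```bash
python3 -c "
from h import *
cup([.6366,-.0025,.113],162)
"
```

```text
t 7.35 tcp [525.   39.3  94.9] cup [636.   -0.7 111.7] hdg 160.18 F [ 1.54  1.3  -6.19] M [0.439 0.327 0.09 ] w 14.4 j [-0.34  0.42  0.18  2.04 -0.13  0.69  1.16]
  shift [-1.2 -5.2 -1.4] turn [ 0.0011  0.0003 -0.0318]
```

Emit:
{"name": "play_rows", "arguments": {"increments": [[-0.5,-5,0.5,0,0,-0.04,255]]}}

```text
clock: 7.45
tcp_pos: [0.5235, 0.0346, 0.0942]
orientation: [0.474, 3.101, 0.016]
contact_force: [-0.3, 0.1, -3.2]
grip_width: 0.014
```

```bash
python3 -c "
from h import *
cup([.6366,-.0015,.112],165)
"
```

```text
t 7.45 tcp [523.5  34.6  94.2] cup [636.1  -0.7 111. ] hdg 162.61 F [-0.33  0.14 -3.17] M [0.134 0.265 0.027] w 14.0 j [-0.32  0.41  0.17  2.05 -0.12  0.68  1.2 ]
  shift [-0.9 -5.5 -1.1] turn [ 0.001   0.0004 -0.0417]
```

Emit:
{"name": "play_rows", "arguments": {"increments": [[-0.5,-5,0.2,0,0,-0.04,255]]}}

```text
clock: 7.55
tcp_pos: [0.5224, 0.0295, 0.094]
orientation: [0.409, 3.11, 0.015]
contact_force: [0.1, 0.5, -1.7]
grip_width: 0.0143
```

```bash
python3 -c "
from h import *
cup([.6366,-.0015,.112],167)
"
```

```text
t 7.55 tcp [522.4  29.5  94. ] cup [636.4  -1.  110.8] hdg 165.01 F [ 0.06  0.45 -1.67] M [-0.072  0.241 -0.015] w 14.3 j [-0.3   0.41  0.16  2.05 -0.12  0.68  1.25]
  shift [-0.4 -4.5 -1.3] turn [ 0.0008  0.0008 -0.0347]
```

Emit:
{"name": "play_rows", "arguments": {"increments": [[-0.5,-5,0,0,0,-0.04,255]]}}

```text
clock: 7.65
tcp_pos: [0.5215, 0.0243, 0.094]
orientation: [0.344, 3.117, 0.015]
contact_force: [-0.1, 0.4, -2.6]
grip_width: 0.014
```

```bash
python3 -c "
from h import *
cup([.6366,-.0015,.112],169)
"
```

```text
t 7.65 tcp [521.5  24.3  94. ] cup [636.7  -1.4 110.8] hdg 167.41 F [-0.09  0.42 -2.58] M [0.027 0.297 0.024] w 14.0 j [-0.29  0.41  0.15  2.05 -0.11  0.68  1.29]
  shift [ 0.  -3.4 -1.2] turn [ 0.0005  0.0012 -0.0277]
```

Emit:
{"name": "play_rows", "arguments": {"increments": [[0,0,-1,0,0,0,255]]}}

```text
clock: 7.75
tcp_pos: [0.5211, 0.0234, 0.0948]
orientation: [0.345, 3.118, 0.014]
contact_force: [-0.4, 0.3, -7.4]
grip_width: 0.0144
```

```bash
python3 -c "
from h import *
cup([.6366,-.0015,.112],167)
"
```

```text
t 7.75 tcp [521.1  23.4  94.8] cup [636.3  -2.4 111.7] hdg 167.37 F [-0.4   0.34 -7.44] M [ 0.101  0.631 -0.016] w 14.4 j [-0.29  0.41  0.15  2.05 -0.11  0.68  1.29]
  shift [-0.2  1.7 -0.3] turn [0.0001 0.0002 0.0065]
```

Emit:
{"name": "play_rows", "arguments": {"increments": [[0,0,-1,0,0,0,255]]}}

```text
clock: 7.85
tcp_pos: [0.5207, 0.0234, 0.0956]
orientation: [0.347, 3.119, 0.014]
contact_force: [-4.0, -3.0, -4.9]
grip_width: 0.0142
```

```bash
python3 -c "
from h import *
cup([.6366,-.0015,.113],167)
"
```

```text
t 7.85 tcp [520.7  23.4  95.6] cup [635.9  -2.6 112.4] hdg 167.3 F [-3.98 -2.95 -4.89] M [-0.788  1.357 -0.58 ] w 14.2 j [-0.29  0.41  0.16  2.05 -0.11  0.69  1.29]
  shift [-0.5  1.8 -0.6] turn [-0.0002 -0.0007  0.0052]
```

Emit:
{"name": "play_rows", "arguments": {"increments": [[0,0,-0.8,0,0,0,255]]}}

```text
clock: 7.95
tcp_pos: [0.5205, 0.0233, 0.0963]
orientation: [0.349, 3.119, 0.014]
contact_force: [0.0, -0.0, -4.7]
grip_width: 0.0139
```

```bash
python3 -c "
from h import *
cup([.6366,-.0015,.113],167)
"
```

```text
t 7.95 tcp [520.5  23.3  96.3] cup [635.6  -2.7 113.1] hdg 167.23 F [ 0.01 -0.05 -4.65] M [-0.012  0.474 -0.053] w 13.9 j [-0.29  0.41  0.16  2.05 -0.11  0.69  1.29]
  shift [-0.7  1.9  0.2] turn [-0.0005 -0.0012  0.0041]
```

Emit:
{"name": "play_rows", "arguments": {"increments": [[0,0,-0.8,0,0,0,255]]}}

```text
clock: 8.05
tcp_pos: [0.5202, 0.0234, 0.097]
orientation: [0.35, 3.12, 0.013]
contact_force: [0.9, -0.2, -7.5]
grip_width: 0.014
```

```bash
python3 -c "
from h import *
cup([.6366,-.0015,.113],167)
"
```

```text
t 8.05 tcp [520.2  23.4  97. ] cup [635.3  -2.7 113.8] hdg 167.21 F [ 0.88 -0.17 -7.45] M [0.008 0.516 0.023] w 14.0 j [-0.29  0.4   0.16  2.05 -0.11  0.69  1.29]
  shift [-1.   1.9  0.8] turn [-0.0009 -0.0018  0.0036]
```

Emit:
{"name": "play_rows", "arguments": {"increments": [[0,0,0,0,0,0,255]]}}

```text
clock: 8.15
tcp_pos: [0.5202, 0.0234, 0.0969]
orientation: [0.35, 3.12, 0.013]
contact_force: [2.5, -0.8, -6.3]
grip_width: 0.0141
```

```bash
python3 -c "
from h import *
cup([.6366,-.0015,.113],167)
s=grab_frame('side'); cv2.imwrite('pics/k2.png',cv2.resize(s['color'][170:280,300:400],None,fx=5,fy=5,interpolation=cv2.INTER_CUBIC))
"
```

```text
t 8.15 tcp [520.2  23.4  96.9] cup [635.3  -2.8 113.7] hdg 167.19 F [ 2.45 -0.76 -6.35] M [-0.006  0.31  -0.046] w 14.1 j [-0.29  0.4   0.16  2.05 -0.11  0.69  1.29]
  shift [-1.   1.9  0.8] turn [-0.0011 -0.0018  0.0033]
```

View pics/k2.png

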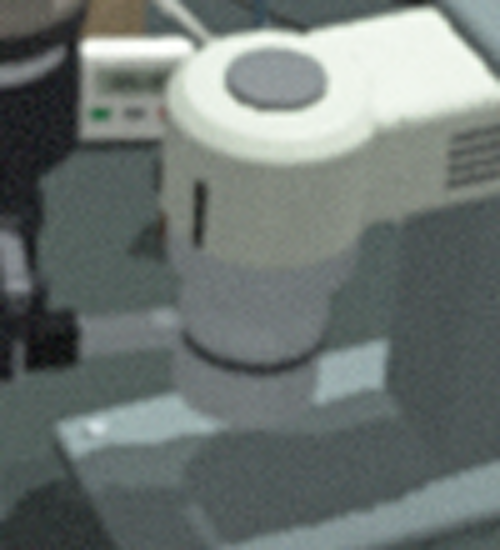

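Emit:
{"name": "play_rows", "arguments": {"increments": [[-0.7,5,0.4,0,0,0.03,255],[0,3.7,0,0,0,0.03,255]]}}

```text
clock: 8.4
tcp_pos: [0.5224, 0.031, 0.0965]
orientation: [0.449, 3.108, 0.012]
contact_force: [0.4, -0.8, -4.1]
grip_width: 0.014
```

```bash
cat > q.py <<'E'
import sys
from h import *
cup([.6363,-.0025,.113],float(sys.argv[1]))
E
python3 q.py 164
```

```text
t 8.4 tcp [522.4  31.   96.5] cup [635.6  -2.4 113.3] hdg 163.55 F [ 0.44 -0.84 -4.08] M [-0.063  0.421 -0.079] w 14.0 j [-0.31  0.41  0.17  2.04 -0.12  0.69  1.22]
  shift [-0.7 -0.8  0.3] turn [-0.0019 -0.0032 -0.0078]
```

Emit:
{"name": "play_rows", "arguments": {"increments": [[0,3.5,0,0,0,0.03,255],[0,3.5,0,0,0,0.03,255]]}}

```text
clock: 8.6
tcp_pos: [0.5245, 0.0376, 0.0967]
orientation: [0.548, 3.093, 0.011]
contact_force: [0.2, -2.2, -4.9]
grip_width: 0.0136
```

```bash
python3 q.py 160
```

```text
t 8.6 tcp [524.5  37.6  96.7] cup [635.3  -2.9 113.5] hdg 159.9 F [ 0.17 -2.16 -4.89] M [-0.071  0.443 -0.04 ] w 13.6 j [-0.34  0.41  0.19  2.04 -0.13  0.7   1.15]
  shift [-0.8  0.6  0.5] turn [-0.0022 -0.0038 -0.0017]
```

Emit:
{"name": "play_rows", "arguments": {"increments": [[-0.4,3.7,0,-0.002,-0.003,0.03,255],[-0.3,3.6,0,0,0,0.03,255]]}}

```text
clock: 8.8
tcp_pos: [0.5271, 0.0438, 0.0966]
orientation: [0.646, 3.072, 0.013]
contact_force: [0.0, -1.5, -4.8]
grip_width: 0.0143
```

```bash
python3 q.py 156
```

```text
t 8.8 tcp [527.1  43.8  96.6] cup [635.1  -3.7 113.4] hdg 156.23 F [ 0.04 -1.49 -4.81] M [-0.124  0.551 -0.14 ] w 14.3 j [-0.36  0.42  0.2   2.03 -0.14  0.7   1.09]
  shift [-0.6  2.1  0.4] turn [-0.0012 -0.0024  0.004 ]
```

Emit:
{"name": "play_rows", "arguments": {"increments": [[-0.2,3.5,0,0,0,0.03,255],[-0.2,3.5,0,0,0,0.03,255]]}}

```text
clock: 9.0
tcp_pos: [0.53, 0.05, 0.0966]
orientation: [0.744, 3.051, 0.012]
contact_force: [-1.0, -1.5, -4.0]
grip_width: 0.0143
```

```bash
python3 q.py 152
```

```text
t 9.0 tcp [530.   50.   96.6] cup [634.7  -4.3 113.5] hdg 152.58 F [-1.02 -1.51 -4.04] M [ 0.049  0.486 -0.086] w 14.3 j [-0.38  0.42  0.22  2.03 -0.15  0.7   1.02]
  shift [-0.5  3.6  0.5] turn [-0.0018 -0.0036  0.0101]
```

Emit:
{"name": "play_rows", "arguments": {"increments": [[-0.2,3.5,0,0,0,0.03,255],[-0.2,3.5,0,0,0,0.03,255]]}}

```text
clock: 9.2
tcp_pos: [0.5334, 0.0561, 0.0968]
orientation: [0.841, 3.026, 0.012]
contact_force: [0.3, -1.4, -4.4]
grip_width: 0.0137
```

```bash
python3 q.py 148
```

```text
t 9.2 tcp [533.4  56.1  96.8] cup [634.5  -4.7 113.6] hdg 148.95 F [ 0.32 -1.39 -4.39] M [ 0.009  0.476 -0.114] w 13.7 j [-0.4   0.43  0.23  2.02 -0.16  0.71  0.96]
  shift [-0.4  4.8  0.6] turn [-0.0021 -0.0046  0.0165]
```

Emit:
{"name": "play_rows", "arguments": {"increments": [[-0.5,5.5,0,-0.002,-0.004,0.03,255],[-0.2,4.5,0,0,0,0.03,255]]}}

```text
clock: 9.4
tcp_pos: [0.5398, 0.0649, 0.0974]
orientation: [0.934, 2.993, 0.014]
contact_force: [-0.5, 1.6, -1.7]
grip_width: 0.014
```

```bash
python3 q.py 145
```

```text
t 9.4 tcp [539.8  64.9  97.4] cup [636.9  -2.2 114.2] hdg 145.34 F [-0.45  1.58 -1.68] M [ 0.154  0.236 -0.05 ] w 14.0 j [-0.43  0.44  0.25  2.01 -0.17  0.71  0.89]
  shift [0.3 0.1 1.2] turn [ 0.001  -0.0005  0.0059]
```

Emit:
{"name": "play_rows", "arguments": {"increments": [[-0.2,4,0,0,0,0.03,255],[-0.2,4,0,0,0,0.03,255]]}}

```text
clock: 9.6
tcp_pos: [0.5444, 0.0719, 0.0978]
orientation: [1.029, 2.964, 0.015]
contact_force: [-2.0, -2.5, -2.7]
grip_width: 0.0142
```

```bash
python3 q.py 141
```

```text
t 9.6 tcp [544.4  71.9  97.8] cup [637.   -1.2 114.6] hdg 141.72 F [-2.01 -2.48 -2.75] M [-0.042  0.643 -0.255] w 14.2 j [-0.45  0.45  0.26  1.99 -0.18  0.71  0.83]
  shift [-0.2  0.   1.6] turn [ 0.001  -0.0024  0.0125]
```

Emit:
{"name": "play_rows", "arguments": {"increments": [[-0.2,4,0,0,0,0.03,255],[-0.2,4,0,0,0,0.03,255]]}}

```text
clock: 9.8
tcp_pos: [0.5491, 0.0779, 0.0982]
orientation: [1.124, 2.931, 0.015]
contact_force: [-2.0, -1.0, -3.1]
grip_width: 0.0138
```

```bash
python3 q.py 138
```

```text
t 9.8 tcp [549.1  77.9  98.2] cup [636.9  -1.  115. ] hdg 138.03 F [-2.02 -1.01 -3.06] M [-0.071  0.542 -0.234] w 13.8 j [-0.47  0.46  0.28  1.98 -0.19  0.72  0.76]
  shift [-0.5 -1.4  2. ] turn [ 0.0002 -0.004   0.0006]
```

Emit:
{"name": "play_rows", "arguments": {"increments": [[0.3,0,-1,0,-0.003,0,255]]}}

```text
clock: 9.9
tcp_pos: [0.549, 0.078, 0.0992]
orientation: [1.124, 2.927, 0.012]
contact_force: [-0.0, -2.2, -4.2]
grip_width: 0.014
```

```bash
python3 q.py 138
```

```text
t 9.9 tcp [549.   78.   99.2] cup [636.6  -1.  116. ] hdg 137.98 F [-0.04 -2.18 -4.23] M [-0.048  0.434 -0.239] w 14.0 j [-0.47  0.45  0.28  1.98 -0.19  0.72  0.76]
  shift [-0.8 -1.4  3. ] turn [-0.0002 -0.0008 -0.0004]
```

Emit:
{"name": "play_rows", "arguments": {"increments": [[0,0,-1,0,0,0,255]]}}

```text
clock: 10.0
tcp_pos: [0.5487, 0.0778, 0.1002]
orientation: [1.124, 2.928, 0.012]
contact_force: [-1.5, -1.6, -2.9]
grip_width: 0.0143
```

```bash
python3 q.py 138
```

```text
t 10.0 tcp [548.7  77.8 100.2] cup [636.4  -1.2 117. ] hdg 138.0 F [-1.51 -1.56 -2.86] M [-0.013  0.434 -0.218] w 14.3 j [-0.47  0.45  0.28  1.98 -0.19  0.72  0.76]
  shift [-0.8 -1.1  4. ] turn [-0.0006 -0.0008 -0.    ]
```

Emit:
{"name": "play_rows", "arguments": {"increments": [[-0.2,-4.5,0,0,0,-0.05,255]]}}

```text
clock: 10.1
tcp_pos: [0.5461, 0.0736, 0.1004]
orientation: [1.05, 2.954, 0.011]
contact_force: [-0.0, -5.4, -3.2]
grip_width: 0.0141
```

```bash
python3 q.py 141
```

```text
t 10.1 tcp [546.1  73.6 100.4] cup [637.6  -0.8 117.3] hdg 140.88 F [-0.02 -5.4  -3.25] M [-0.695  0.368 -0.577] w 14.1 j [-0.46  0.45  0.27  1.99 -0.18  0.72  0.81]
  shift [ 0.  -2.4  4.2] turn [-0.0009  0.0007 -0.0021]
```

Emit:
{"name": "play_rows", "arguments": {"increments": [[0,0,-1,0,0,0,255],[0,0,-1,0,0,0,255]]}}

```text
clock: 10.3
tcp_pos: [0.5456, 0.0727, 0.1028]
orientation: [1.05, 2.954, 0.011]
contact_force: [-0.4, -0.0, -2.7]
grip_width: 0.0142
```

```bash
python3 q.py 141
```

```text
t 10.3 tcp [545.6  72.7 102.8] cup [637.1  -1.8 119.6] hdg 140.86 F [-0.39 -0.01 -2.68] M [ 0.056  0.46  -0.17 ] w 14.2 j [-0.46  0.44  0.27  1.99 -0.18  0.73  0.81]
  shift [ 0.2 -1.4  6.6] turn [-0.0011  0.0004 -0.0025]
```

Emit:
{"name": "play_rows", "arguments": {"increments": [[0,0,-1,0,0,0.01,255],[0,0,-1,0,0,0,255]]}}

```text
clock: 10.5
tcp_pos: [0.5463, 0.0738, 0.1055]
orientation: [1.065, 2.948, 0.013]
contact_force: [-0.6, -1.9, -5.2]
grip_width: 0.0143
```

```bash
python3 q.py 141
```

```text
t 10.5 tcp [546.3  73.8 105.5] cup [637.1  -1.6 122.3] hdg 140.27 F [-0.6  -1.95 -5.18] M [ 0.026  0.632 -0.211] w 14.3 j [-0.46  0.44  0.27  1.99 -0.18  0.73  0.8 ]
  shift [ 0.1 -2.8  9.3] turn [ 0.0009  0.001  -0.0127]
```

Emit:
{"name": "play_rows", "arguments": {"increments": [[0,0,-1,0,0,0,255],[0,0,-1,0,0,0,255]]}}

```text
clock: 10.7
tcp_pos: [0.5462, 0.0738, 0.1075]
orientation: [1.065, 2.948, 0.013]
contact_force: [0.6, -1.6, -5.3]
grip_width: 0.0141
```

```bash
python3 q.py 141
python3 -c "
from h import *
s=grab_frame('side'); cv2.imwrite('pics/k3.png',cv2.resize(s['color'][150:280,270:400],None,fx=4.5,fy=4.5,interpolation=cv2.INTER_CUBIC))"
```

```text
t 10.7 tcp [546.2  73.8 107.5] cup [636.9  -1.6 124.3] hdg 140.26 F [ 0.56 -1.64 -5.27] M [ 0.071  0.45  -0.114] w 14.1 j [-0.46  0.43  0.28  1.98 -0.18  0.73  0.79]
  shift [-0.1 -2.7 11.3] turn [ 0.0004  0.0009 -0.0129]
```

View pics/k3.png

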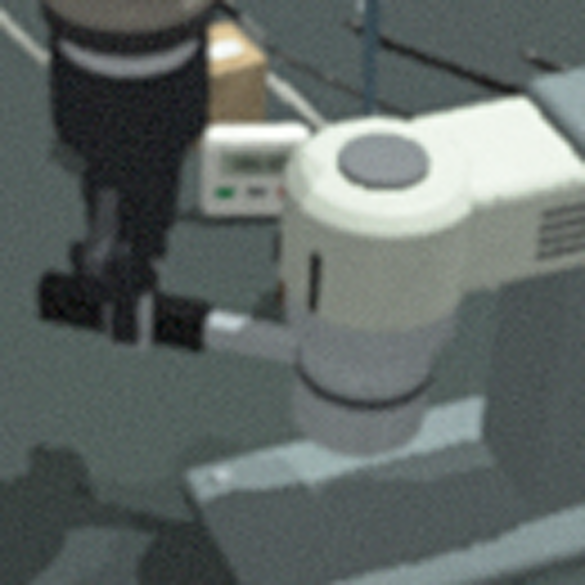

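Emit:
{"name": "play_rows", "arguments": {"increments": [[0,0,-1,0,0,0,255],[0,0,-1,0,0,0,255]]}}

```text
clock: 10.95
tcp_pos: [0.546, 0.0738, 0.1094]
orientation: [1.065, 2.948, 0.012]
contact_force: [1.8, -2.0, -5.5]
grip_width: 0.0143
```

```bash
python3 q.py 141
```

```text
t 10.95 tcp [546.   73.8 109.4] cup [636.8  -1.7 126.2] hdg 140.26 F [ 1.75 -2.02 -5.51] M [ 0.116  0.436 -0.075] w 14.3 j [-0.47  0.43  0.28  1.98 -0.17  0.74  0.79]
  shift [-0.1 -2.6 13.2] turn [ 0.      0.0007 -0.0129]
```

Emit:
{"name": "play_rows", "arguments": {"increments": [[0,0,-1,0,0,0,255],[0,0,-0.5,0,0,0,255]]}}

```text
clock: 11.15
tcp_pos: [0.546, 0.0738, 0.1108]
orientation: [1.065, 2.948, 0.012]
contact_force: [1.5, -1.3, -6.6]
grip_width: 0.0139
```

```bash
python3 q.py 141
```

```text
t 11.15 tcp [546.   73.8 110.8] cup [636.7  -1.7 127.7] hdg 140.26 F [ 1.53 -1.32 -6.61] M [ 0.101  0.413 -0.124] w 13.9 j [-0.47  0.43  0.28  1.98 -0.17  0.74  0.79]
  shift [-0.2 -2.6 14.6] turn [-0.0002  0.0006 -0.0128]
```

Emit:
{"name": "play_rows", "arguments": {"increments": [[-0.1,-4.7,0,0,0,-0.04,255]]}}

```text
clock: 11.25
tcp_pos: [0.5433, 0.07, 0.1108]
orientation: [1.005, 2.969, 0.011]
contact_force: [1.6, -2.2, -5.7]
grip_width: 0.0136
```

```bash
sed -i 's/\[.*\],float/[.6368,-.002,.1277],float/' q.py; python3 q.py 145
```

```text
t 11.25 tcp [543.3  70.  110.8] cup [637.   -1.7 127.6] hdg 142.58 F [ 1.57 -2.19 -5.68] M [-0.098  0.352 -0.2  ] w 13.6 j [-0.45  0.42  0.27  1.99 -0.17  0.74  0.83]
  shift [-0.1 -5.4 -0.1] turn [-0.0005  0.0017 -0.0422]
```

Emit:
{"name": "play_rows", "arguments": {"increments": [[-0.1,-4.7,0,0,0,-0.04,255]]}}

```text
clock: 11.35
tcp_pos: [0.5405, 0.0659, 0.1107]
orientation: [0.944, 2.988, 0.011]
contact_force: [0.1, -1.7, -4.7]
grip_width: 0.0139
```

```bash
python3 q.py 148
```

```text
t 11.35 tcp [540.5  65.9 110.7] cup [637.1  -1.9 127.6] hdg 144.94 F [ 0.08 -1.72 -4.74] M [-0.122  0.474 -0.232] w 13.9 j [-0.44  0.42  0.26  2.   -0.16  0.73  0.87]
  shift [-0.  -6.6 -0.2] turn [-0.001   0.0024 -0.0534]
```

Emit:
{"name": "play_rows", "arguments": {"increments": [[-0.1,-4.7,0,-0.001,0.001,-0.04,255],[-0.1,-4.7,0,0,0,-0.04,255]]}}

```text
clock: 11.55
tcp_pos: [0.5352, 0.0574, 0.1108]
orientation: [0.82, 3.025, 0.012]
contact_force: [0.4, -1.3, -4.6]
grip_width: 0.0134
```

```bash
python3 q.py 153
```

```text
t 11.55 tcp [535.2  57.4 110.8] cup [637.   -2.1 127.6] hdg 149.68 F [ 0.4  -1.25 -4.6 ] M [-0.028  0.515 -0.273] w 13.4 j [-0.41  0.41  0.24  2.01 -0.15  0.73  0.96]
  shift [ 0.1 -6.8 -0.2] turn [-0.0007  0.0022 -0.058 ]
```

Emit:
{"name": "play_rows", "arguments": {"increments": [[-0.1,-4.7,-0.1,0,0,-0.04,255],[-0.1,-4.7,-0.1,0,0,-0.04,255]]}}

```text
clock: 11.75
tcp_pos: [0.5304, 0.0487, 0.1111]
orientation: [0.694, 3.057, 0.011]
contact_force: [0.5, -2.2, -3.9]
grip_width: 0.014
```

```bash
python3 q.py 158
```

```text
t 11.75 tcp [530.4  48.7 111.1] cup [636.8  -2.3 127.9] hdg 154.42 F [ 0.51 -2.16 -3.92] M [-0.14   0.417 -0.279] w 14.0 j [-0.38  0.4   0.22  2.02 -0.13  0.73  1.04]
  shift [-0.1 -7.1  0.2] turn [-0.0013  0.0027 -0.0625]
```

Emit:
{"name": "play_rows", "arguments": {"increments": [[-0.1,-4.7,-0.4,-0.001,0.002,-0.04,255],[-0.1,-4.7,-0.3,0,0,-0.04,255]]}}

```text
clock: 11.95
tcp_pos: [0.5262, 0.0395, 0.1119]
orientation: [0.567, 3.085, 0.013]
contact_force: [0.7, -1.8, -5.1]
grip_width: 0.0139
```

```bash
python3 q.py 163
```

```text
t 11.95 tcp [526.2  39.5 111.9] cup [636.5  -2.5 128.8] hdg 159.15 F [ 0.75 -1.8  -5.12] M [-0.115  0.505 -0.174] w 13.9 j [-0.35  0.39  0.2   2.03 -0.12  0.72  1.13]
  shift [-0.3 -7.3  1. ] turn [-0.0007  0.0011 -0.0672]
```

Emit:
{"name": "play_rows", "arguments": {"increments": [[-0.1,-4.7,-0.1,0,0,-0.04,255],[-0.1,-4.7,-0.1,0,0,-0.04,255]]}}

```text
clock: 12.15
tcp_pos: [0.5229, 0.0301, 0.1122]
orientation: [0.439, 3.106, 0.012]
contact_force: [0.6, -0.7, -6.1]
grip_width: 0.0141
```

```bash
python3 q.py 168
```

```text
t 12.15 tcp [522.9  30.1 112.2] cup [636.2  -2.6 129. ] hdg 163.91 F [ 0.6  -0.68 -6.1 ] M [-0.053  0.53  -0.145] w 14.1 j [-0.32  0.38  0.18  2.04 -0.11  0.72  1.22]
  shift [-0.7 -7.7  1.2] turn [-0.0013  0.0014 -0.0714]
```

Emit:
{"name": "play_rows", "arguments": {"increments": [[-0.3,-4.7,0,-0.001,0.001,-0.04,255],[-0.2,-4.7,0,0,0,-0.04,255]]}}

```text
clock: 12.35
tcp_pos: [0.5204, 0.0204, 0.1121]
orientation: [0.31, 3.122, 0.013]
contact_force: [-0.3, -1.0, -6.0]
grip_width: 0.0139
```

```bash
python3 q.py 173
```

```text
t 12.35 tcp [520.4  20.4 112.1] cup [636.1  -2.8 128.9] hdg 168.67 F [-0.25 -1.01 -5.99] M [-0.178  0.533 -0.176] w 13.9 j [-0.29  0.38  0.16  2.04 -0.1   0.72  1.31]
  shift [-0.8 -8.   1.2] turn [-0.0009  0.0005 -0.0755]
```

Emit:
{"name": "play_rows", "arguments": {"increments": [[-0.3,-4.7,0,0,0,-0.04,255],[-0.2,-4.7,0,0,0,-0.04,255]]}}

```text
clock: 12.55
tcp_pos: [0.5189, 0.0103, 0.1121]
orientation: [0.18, 3.133, 0.013]
contact_force: [0.3, -1.6, -5.3]
grip_width: 0.0143
```

```bash
python3 q.py 178
```

```text
t 12.55 tcp [518.9  10.3 112.1] cup [636.1  -3.2 128.9] hdg 173.42 F [ 0.32 -1.59 -5.35] M [-0.183  0.512 -0.237] w 14.3 j [-0.26  0.38  0.15  2.04 -0.09  0.72  1.41]
  shift [-0.9 -8.2  1.1] turn [-0.0016  0.0006 -0.08  ]
```

Emit:
{"name": "play_rows", "arguments": {"increments": [[-0.3,-4.7,0,0,0,-0.04,255],[-0.2,-4.7,0,0,0,-0.04,255]]}}

```text
clock: 12.75
tcp_pos: [0.5181, 0.0002, 0.112]
orientation: [0.05, 3.138, 0.012]
contact_force: [0.2, -1.1, -4.9]
grip_width: 0.0138
```

```bash
python3 q.py 183
```

```text
t 12.75 tcp [5.181e+02 2.000e-01 1.120e+02] cup [636.   -3.6 128.8] hdg 178.17 F [ 0.24 -1.15 -4.94] M [-0.191  0.516 -0.173] w 13.8 j [-0.22  0.38  0.13  2.04 -0.08  0.72  1.5 ]
  shift [-1.2 -8.3  1.1] turn [-0.0023  0.0005 -0.0844]
```

Emit:
{"name": "play_rows", "arguments": {"increments": [[-0.4,-4.4,0,-0.002,0,-0.04,255],[-0.3,-4.4,0,0,0,-0.04,255]]}}

```text
clock: 12.95
tcp_pos: [0.5181, -0.0096, 0.1119]
orientation: [-0.079, 3.138, 0.014]
contact_force: [0.1, -1.2, -4.8]
grip_width: 0.0138
```

```bash
python3 q.py 187
```

```text
t 12.95 tcp [518.1  -9.6 111.9] cup [636.   -3.6 128.7] hdg -177.11 F [ 0.11 -1.16 -4.75] M [-0.301  0.557 -0.285] w 13.8 j [-0.19  0.38  0.11  2.04 -0.08  0.72  1.59]
  shift [-1.2 -6.9  1. ] turn [-0.0011  0.0001 -0.0717]
```

Emit:
{"name": "play_rows", "arguments": {"increments": [[-0.4,-4.5,0,0,0,-0.04,255],[-0.3,-4.5,0,0,0,-0.04,255]]}}

```text
clock: 13.15
tcp_pos: [0.5189, -0.0195, 0.1118]
orientation: [-0.209, 3.133, 0.012]
contact_force: [0.0, -1.8, -5.3]
grip_width: 0.0141
```

```bash
python3 q.py 192
```

```text
t 13.15 tcp [518.9 -19.5 111.8] cup [635.9  -3.9 128.6] hdg -172.37 F [ 0.04 -1.76 -5.29] M [-0.326  0.572 -0.221] w 14.1 j [-0.16  0.38  0.1   2.04 -0.06  0.73  1.69]
  shift [-1.5 -7.3  0.9] turn [-0.0019 -0.0006 -0.0762]
```

Emit:
{"name": "play_rows", "arguments": {"increments": [[-0.4,-3.2,0,-0.001,0,-0.03,255],[-0.3,-3.2,0,0,0,-0.03,255]]}}

```text
clock: 13.35
tcp_pos: [0.5201, -0.0269, 0.1117]
orientation: [-0.306, 3.126, 0.013]
contact_force: [0.5, -2.4, -5.0]
grip_width: 0.014
```

```bash
python3 q.py 195
```

```text
t 13.35 tcp [520.1 -26.9 111.7] cup [635.8  -4.  128.6] hdg -168.82 F [ 0.45 -2.39 -5.03] M [-0.471  0.466 -0.272] w 14.0 j [-0.13  0.38  0.08  2.03 -0.06  0.73  1.76]
  shift [-1.6 -6.1  0.8] turn [-0.0016 -0.0013 -0.0666]
```

Emit:
{"name": "play_rows", "arguments": {"increments": [[-0.3,-3.3,0,0,0,-0.03,255]]}}

```text
clock: 13.45
tcp_pos: [0.5207, -0.0307, 0.1117]
orientation: [0.354, -3.122, -0.012]
contact_force: [-0.7, -1.9, -5.1]
grip_width: 0.0139
```

```bash
python3 q.py 197
```

```text
t 13.45 tcp [520.7 -30.7 111.7] cup [635.7  -4.2 128.5] hdg -167.06 F [-0.67 -1.93 -5.13] M [-0.488  0.65  -0.343] w 13.9 j [-0.12  0.38  0.08  2.03 -0.05  0.73  1.79]
  shift [-1.9 -6.4  0.8] turn [-0.0019 -0.0018 -0.0709]
```

Emit:
{"name": "play_rows", "arguments": {"increments": [[-0.3,-3.3,0,0,0,-0.03,255]]}}

```text
clock: 13.55
tcp_pos: [0.5212, -0.0346, 0.1115]
orientation: [0.401, -3.115, -0.011]
contact_force: [-2.0, -3.5, -4.2]
grip_width: 0.0141
```

```bash
python3 q.py 199
```

```text
t 13.55 tcp [521.2 -34.6 111.5] cup [635.3  -4.7 128.4] hdg -165.32 F [-2.03 -3.46 -4.23] M [-0.564  0.731 -0.451] w 14.1 j [-0.11  0.38  0.07  2.03 -0.05  0.73  1.82]
  shift [-2.5 -6.6  0.6] turn [-0.0023 -0.0029 -0.0755]
```

Emit:
{"name": "play_rows", "arguments": {"increments": [[0.6,-4,-0.2,-0.001,-0.001,-0.03,255]]}}

```text
clock: 13.65
tcp_pos: [0.5215, -0.0391, 0.1117]
orientation: [0.449, -3.109, -0.013]
contact_force: [1.3, -0.2, -5.0]
grip_width: 0.0141
```

```bash
python3 q.py 199; python3 -c "
from h import *
s=grab_frame('side'); cv2.imwrite('pics/n1.png',cv2.resize(s['color'][150:280,270:400],None,fx=4.5,fy=4.5,interpolation=cv2.INTER_CUBIC))
s=grab_frame('top'); cv2.imwrite('pics/n2.png',cv2.resize(s['color'][160:290,250:380],None,fx=4.5,fy=4.5,interpolation=cv2.INTER_CUBIC))"
```

```text
t 13.65 tcp [521.5 -39.1 111.7] cup [634.7  -5.7 128.6] hdg -163.56 F [ 1.25 -0.19 -4.97] M [-0.205  0.281 -0.227] w 14.1 j [-0.09  0.38  0.06  2.03 -0.05  0.73  1.86]
  shift [-3.2 -2.3  0.9] turn [-0.0016 -0.0022 -0.0446]
```

View pics/n1.png

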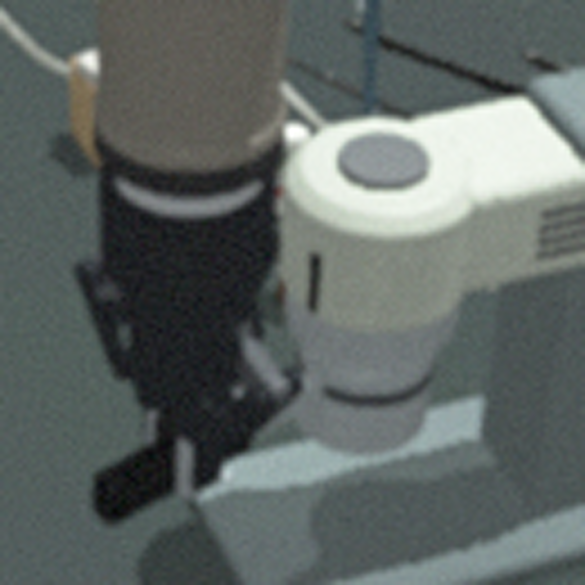

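View pics/n2.png

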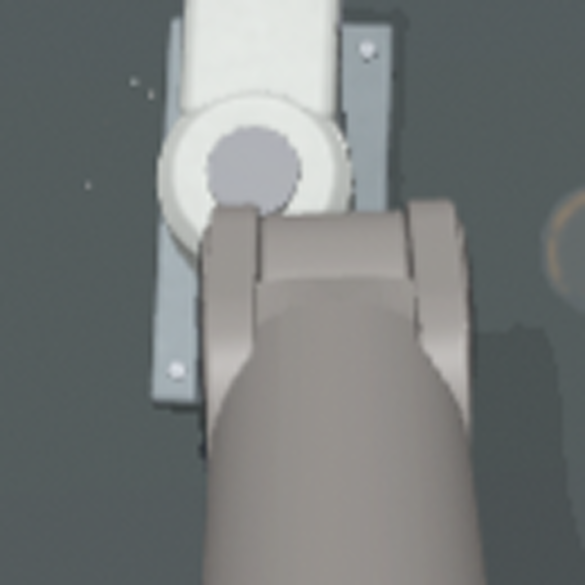

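Emit:
{"name": "play_rows", "arguments": {"increments": [[0,-3.5,0,0,0,-0.03,255]]}}

```text
clock: 13.85
tcp_pos: [0.5221, -0.0419, 0.1117]
orientation: [0.493, -3.102, -0.014]
contact_force: [-1.7, 4.8, -3.4]
grip_width: 0.0137
```

```bash
python3 q.py 199
```

```text
t 13.85 tcp [522.1 -41.9 111.7] cup [634.3  -5.4 128.5] hdg -161.95 F [-1.67  4.78 -3.42] M [ 0.587  0.703 -0.595] w 13.7 j [-0.08  0.39  0.06  2.02 -0.05  0.74  1.89]
  shift [-3.4  0.5  0.8] turn [-0.0006 -0.0027 -0.0166]
```

Emit:
{"name": "play_rows", "arguments": {"increments": [[0,-3.5,0,0,0,-0.03,255]]}}

```text
clock: 13.95
tcp_pos: [0.5227, -0.0436, 0.1115]
orientation: [0.537, -3.093, -0.018]
contact_force: [-2.5, 8.1, -3.5]
grip_width: 0.014
```

```bash
python3 q.py 201
```

```text
t 13.95 tcp [522.7 -43.6 111.5] cup [633.7  -3.8 128.4] hdg -160.3 F [-2.47  8.07 -3.5 ] M [ 1.073  0.794 -1.456] w 14.0 j [-0.07  0.39  0.05  2.02 -0.04  0.74  1.92]
  shift [-3.5 -2.   0.7] turn [ 0.0019 -0.0028 -0.0227]
```

Emit:
{"name": "play_rows", "arguments": {"increments": [[0,1.2,0,0.001,-0.001,0.04,255]]}}

```text
clock: 14.05
tcp_pos: [0.5222, -0.0417, 0.1116]
orientation: [0.473, -3.105, -0.018]
contact_force: [-0.9, 2.3, -3.8]
grip_width: 0.0137
```

```bash
python3 q.py 196.5
```

```text
t 14.05 tcp [522.2 -41.7 111.6] cup [634.8  -6.5 128.4] hdg -162.66 F [-0.92  2.32 -3.76] M [0.253 0.557 0.121] w 13.7 j [-0.08  0.39  0.06  2.02 -0.05  0.74  1.88]
  shift [-3.2  5.4  0.8] turn [ 0.0022 -0.0026  0.0146]
```

Emit:
{"name": "play_rows", "arguments": {"increments": [[0,0.7,1,0.001,-0.001,0,255],[0,0,1,0,0,0,255]]}}

```text
clock: 14.25
tcp_pos: [0.5222, -0.0404, 0.1101]
orientation: [-0.472, 3.105, 0.017]
contact_force: [-2.3, -1.1, -0.2]
grip_width: 0.0142
```

```bash
python3 q.py 196.5
```

```text
t 14.25 tcp [522.2 -40.4 110.1] cup [634.9  -5.4 126.9] hdg -162.72 F [-2.31 -1.14 -0.19] M [-0.285  0.461 -0.308] w 14.2 j [-0.08  0.39  0.06  2.03 -0.05  0.73  1.88]
  shift [-2.8  4.3 -0.8] turn [ 0.0009 -0.0008  0.0137]
```

Emit:
{"name": "play_rows", "arguments": {"increments": [[0,0,1,0,0,0,255]]}}

```text
clock: 14.35
tcp_pos: [0.5224, -0.0405, 0.1094]
orientation: [-0.472, 3.104, 0.016]
contact_force: [-3.9, -0.2, 0.9]
grip_width: 0.0145
```

```bash
python3 q.py 196.5
```

```text
t 14.35 tcp [522.4 -40.5 109.4] cup [635.1  -5.5 126.3] hdg -162.72 F [-3.92 -0.22  0.94] M [-0.148  0.377 -0.375] w 14.5 j [-0.08  0.39  0.06  2.03 -0.05  0.73  1.88]
  shift [-2.7  4.4 -1.4] turn [ 0.0006 -0.0002  0.0137]
```

Emit:
{"name": "play_rows", "arguments": {"increments": [[0,0,1,0,0,0,255]]}}

```text
clock: 14.45
tcp_pos: [0.5226, -0.0406, 0.1088]
orientation: [-0.472, 3.104, 0.016]
contact_force: [-4.7, -0.8, 2.8]
grip_width: 0.0138
```

```bash
python3 q.py 196.5
```

```text
t 14.45 tcp [522.6 -40.6 108.8] cup [635.3  -5.5 125.6] hdg -162.71 F [-4.65 -0.81  2.79] M [-0.064  0.358 -0.237] w 13.8 j [-0.08  0.39  0.06  2.03 -0.05  0.73  1.88]
  shift [-2.5  4.5 -2. ] turn [0.0004 0.0005 0.0138]
```

```bash
python3 -c "
from h import *
s=grab_frame('side'); cv2.imwrite('pics/p1.png',cv2.resize(s['color'][200:270,310:400],None,fx=8,fy=8,interpolation=cv2.INTER_CUBIC)); np.savez('sidep.npz',**s)
for z in (.119,.1215,.124,.1265): print(z,sil(s,[.637,-.003],.034,z-.0425,8,310,200))
print(sil(s,[.637,-.003],.042,.15,8,310,200))"
```

```text
0.119 cols 188.3 424.1 mid 306.2 rows 274.8 430.8
0.1215 cols 188.7 424.9 mid 306.8 rows 268.4 424.3
0.124 cols 189.0 425.6 mid 307.3 rows 261.9 417.7
0.1265 cols 189.4 426.4 mid 307.9 rows 255.3 411.1
cols 171.0 476.0 mid 323.5 rows 58.9 248.4
```

View pics/p1.png

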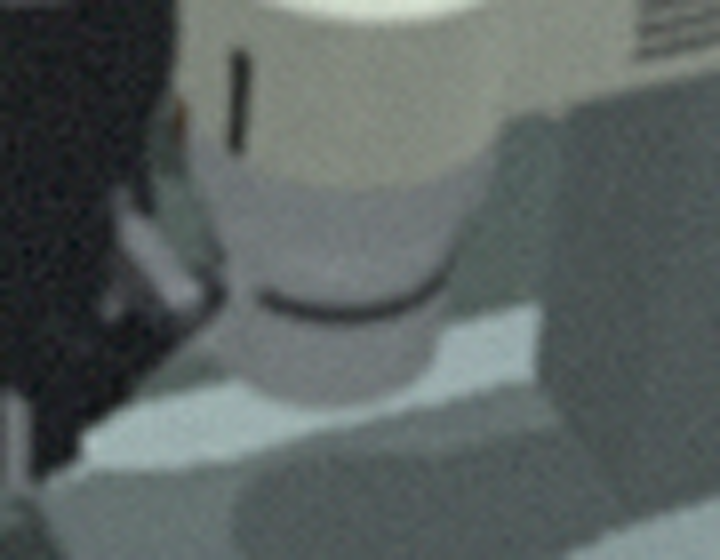

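Emit:
{"name": "play_rows", "arguments": {"increments": [[0.8,0,-1.5,0,0,0,255],[0.3,4.7,0,0,0,0.04,255]]}}

```text
clock: 14.7
tcp_pos: [0.5206, -0.0368, 0.1102]
orientation: [-0.409, 3.112, 0.016]
contact_force: [0.4, -1.3, -5.7]
grip_width: 0.0137
```

```bash
python3 q.py 195
```

```text
t 14.7 tcp [520.6 -36.8 110.2] cup [634.6  -6.3 127.1] hdg -165.01 F [ 0.39 -1.34 -5.65] M [-0.258  0.413 -0.113] w 13.7 j [-0.1   0.38  0.07  2.03 -0.05  0.73  1.84]
  shift [-3.2  3.5 -0.6] turn [ 0.      0.0009 -0.0002]
```

Emit:
{"name": "play_rows", "arguments": {"increments": [[0,0,1,0,0,0,255]]}}

```text
clock: 14.8
tcp_pos: [0.5205, -0.0363, 0.1091]
orientation: [-0.411, 3.112, 0.016]
contact_force: [0.8, -0.3, -4.7]
grip_width: 0.0137
```

```bash
python3 q.py 195
```

```text
t 14.8 tcp [520.5 -36.3 109.1] cup [634.5  -5.7 125.9] hdg -164.96 F [ 0.84 -0.27 -4.71] M [-0.146  0.422 -0.024] w 13.7 j [-0.1   0.39  0.07  2.03 -0.05  0.72  1.84]
  shift [-3.2  3.1 -1.8] turn [0.     0.0008 0.0007]
```

Emit:
{"name": "play_rows", "arguments": {"increments": [[0,0,1,0,0,0,255]]}}

```text
clock: 14.9
tcp_pos: [0.5208, -0.0363, 0.1079]
orientation: [-0.413, 3.111, 0.015]
contact_force: [-0.2, -1.4, -2.7]
grip_width: 0.014
```

```bash
python3 q.py 195
```

```text
t 14.9 tcp [520.8 -36.3 107.9] cup [634.7  -5.5 124.7] hdg -164.86 F [-0.24 -1.35 -2.7 ] M [-0.344  0.168 -0.148] w 14.0 j [-0.1   0.39  0.07  2.03 -0.05  0.72  1.84]
  shift [-3.   3.1 -3. ] turn [-0.0002  0.001   0.0024]
```

Emit:
{"name": "play_rows", "arguments": {"increments": [[0,0,1,0,0,0,255]]}}

```text
clock: 15.0
tcp_pos: [0.5211, -0.0364, 0.1069]
orientation: [-0.415, 3.11, 0.015]
contact_force: [-1.7, -0.7, 0.3]
grip_width: 0.0141
```

```bash
python3 q.py 195
```

```text
t 15.0 tcp [521.1 -36.4 106.9] cup [635.   -5.5 123.7] hdg -164.81 F [-1.75 -0.74  0.31] M [-0.163  0.12  -0.152] w 14.1 j [-0.1   0.39  0.07  2.03 -0.05  0.72  1.84]
  shift [-2.7  3.3 -3.9] turn [-0.0005  0.0016  0.0033]
```

Emit:
{"name": "play_rows", "arguments": {"increments": [[0,0,1,0,0,0,255]]}}

```text
clock: 15.1
tcp_pos: [0.5214, -0.0365, 0.1061]
orientation: [-0.416, 3.11, 0.015]
contact_force: [-3.0, -0.3, 2.8]
grip_width: 0.0141
```

```bash
python3 q.py 195
```

```text
t 15.1 tcp [521.4 -36.5 106.1] cup [635.3  -5.5 122.9] hdg -164.78 F [-2.99 -0.25  2.76] M [-0.1    0.183 -0.016] w 14.1 j [-0.1   0.39  0.07  2.03 -0.05  0.72  1.84]
  shift [-2.4  3.5 -4.8] turn [-0.0007  0.0022  0.0039]
```

Emit:
{"name": "play_rows", "arguments": {"increments": [[0.3,0,-1,0,0,0,255]]}}

```text
clock: 15.2
tcp_pos: [0.5211, -0.0366, 0.1071]
orientation: [-0.416, 3.11, 0.015]
contact_force: [-1.6, 0.1, -0.5]
grip_width: 0.0138
```

```bash
python3 q.py 195; python3 -c "
from h import *
s=grab_frame('side'); cv2.imwrite('pics/p2.png',cv2.resize(s['color'][200:270,310:400],None,fx=8,fy=8,interpolation=cv2.INTER_CUBIC))"
```

```text
t 15.2 tcp [521.1 -36.6 107.1] cup [635.   -5.6 123.9] hdg -164.75 F [-1.6   0.09 -0.54] M [-0.154  0.307  0.013] w 13.8 j [-0.1   0.39  0.07  2.03 -0.05  0.72  1.84]
  shift [-2.7  3.5 -3.7] turn [-0.0006  0.0022  0.0044]
```

View pics/p2.png

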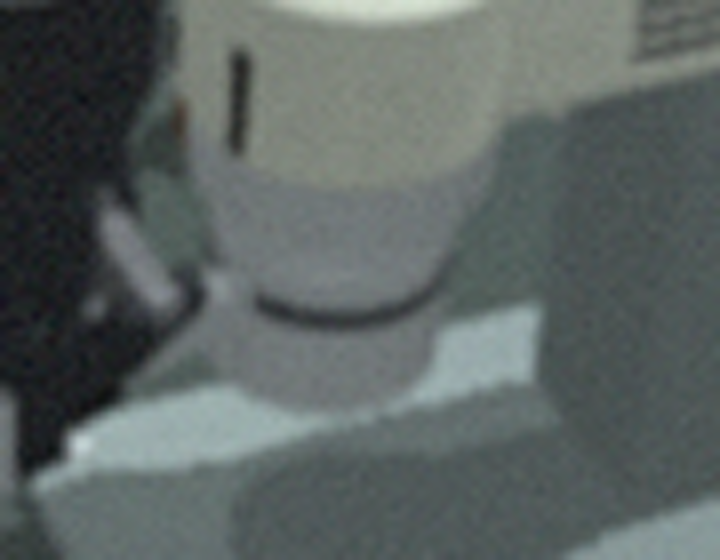

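Emit:
{"name": "play_rows", "arguments": {"increments": [[0,0,0,0,0,0,200],[0,0,0,0,0,0,150],[0,0,0,0,0,0,100],[0,0,0,0,0,0,100],[0,0,0,0,0,0,100]]}}

```text
clock: 15.75
tcp_pos: [0.5236, -0.0363, 0.1085]
orientation: [-0.417, 3.104, 0.015]
contact_force: [-0.0, -0.0, 0.8]
grip_width: 0.0516
```

```bash
python3 q.py 195; python3 -c "
from h import *
s=grab_frame('side'); cv2.imwrite('pics/p3.png',cv2.resize(s['color'][150:290,260:400],None,fx=4.2,fy=4.2,interpolation=cv2.INTER_CUBIC))
s=grab_frame('wrist'); cv2.imwrite('pics/p4.png',s['color'])"
```

```text
t 15.75 tcp [523.6 -36.3 108.5] cup [637.4  -5.2 125.4] hdg -164.71 F [-0.05 -0.    0.82] M [-0.005  0.006  0.021] w 51.6 j [-0.1   0.39  0.07  2.03 -0.05  0.72  1.84]
  shift [-0.3  3.8 -2.3] turn [-0.0015  0.0072  0.0051]
```

View pics/p3.png

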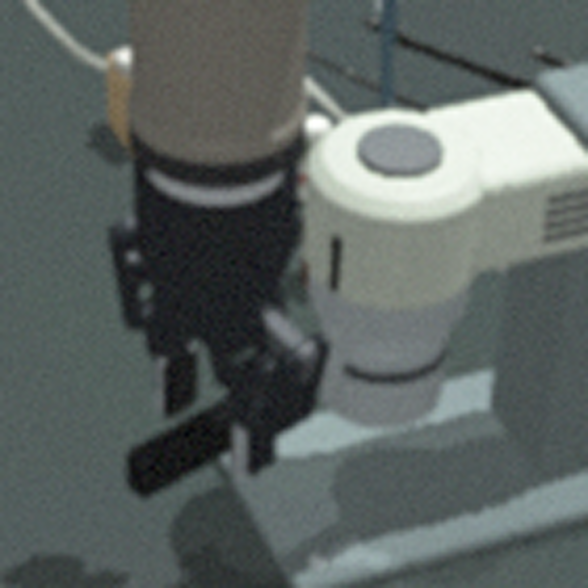

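View pics/p4.png

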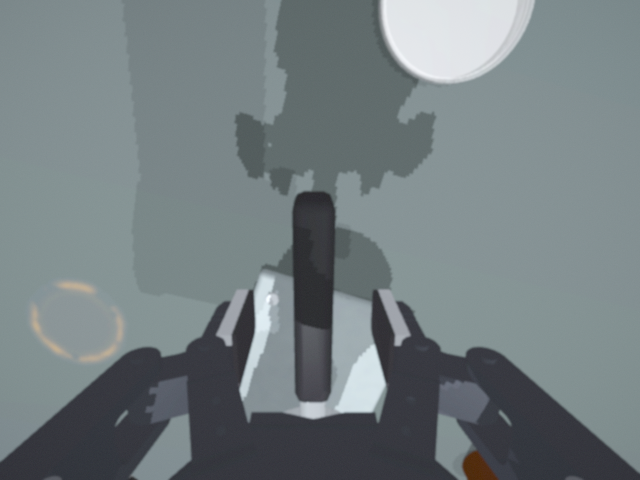

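Emit:
{"name": "play_rows", "arguments": {"increments": [[0,0,-8,0,0,0,100],[0,0,-12,0,0,0,100],[0,0,-15,0,0,0,100],[3,0,-15,0,0,0,100],[10,0,-20,0,0,0,100]]}}

```text
clock: 16.35
tcp_pos: [0.5098, -0.0401, 0.1817]
orientation: [-0.418, 3.107, 0.015]
contact_force: [0.2, 0.3, -0.0]
grip_width: 0.0519
```

Emit:
{"name": "play_rows", "arguments": {"increments": [[20,0,-30,0,0,0,100],[20,10,-30,0,0,0,100],[0,30,-30,0,0,0,100],[0,40,-20,0,0,0,100],[0,0,0,0,0,0,100]]}}

```text
clock: 16.85
tcp_pos: [0.4477, 0.0255, 0.3044]
orientation: [-0.409, 3.098, 0.015]
contact_force: [1.3, 1.4, -0.3]
grip_width: 0.0518
```

```bash
python3 q.py 195; python3 -c "
from h import *
s=grab_frame('side'); cv2.imwrite('pics/r1.png',cv2.resize(s['color'][150:290,260:400],None,fx=4.2,fy=4.2,interpolation=cv2.INTER_CUBIC))
s=grab_frame('top'); cv2.imwrite('pics/r2.png',s['color']); cv2.imwrite('pics/r3.png',grab_frame('side')['color'])"
```

```text
t 16.85 tcp [447.7  25.5 304.4] cup [561.6  56.1 321.2] hdg -164.96 F [ 1.26  1.38 -0.28] M [-0.029  0.015 -0.018] w 51.8 j [-0.2   0.02  0.01  1.99 -0.01  1.12  1.65]
  shift [-54.1 -77.  194. ] turn [-0.0021  0.0146  0.0008]
```

View pics/r1.png

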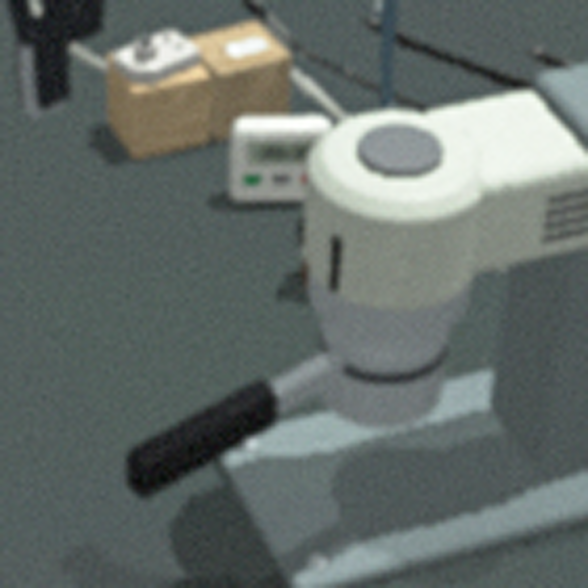

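View pics/r2.png

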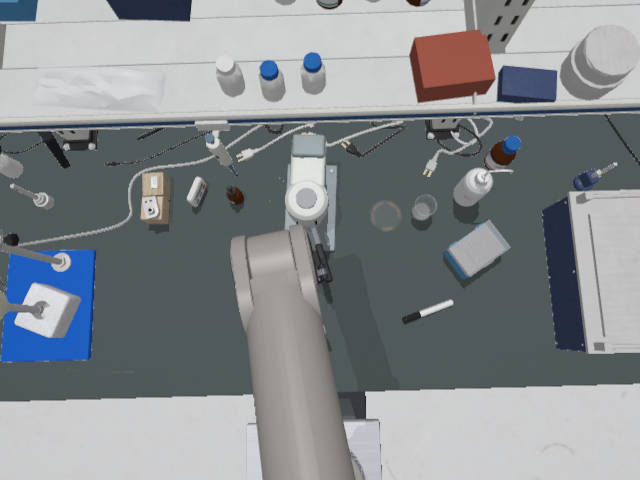

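Emit:
{"name": "play_rows", "arguments": {"increments": [[0,20,0,0,0,0,100],[0,20,0,0,0,0,100],[0,0,0,0,0,0,100],[0,0,0,0,0,0,100]]}}

```text
clock: 17.4
tcp_pos: [0.4365, 0.0542, 0.2984]
orientation: [-0.387, 3.112, 0.008]
contact_force: [0.5, -0.4, -0.7]
grip_width: 0.052
```

```bash
python3 - <<'E'
from m import *
f=grab_frame("side"); W=cloud(f); g=cv2.cvtColor(f["color"],cv2.COLOR_BGR2GRAY); X,Y,Z=W[...,0],W[...,1],W[...,2]
m=(g<60)&(Z>.09)&(Z<.15)&(X>.44)&(X<.58)&(Y>-.1)&(Y<0.02)
m[:,340:]=False
P=W[m]; c=P.mean(0); d=np.linalg.svd(P-c,full_matrices=False)[2][0]; d*=-np.sign(d[0]); t=(P-c)@d
print(len(P),c.round(4),d.round(3),"hdg",np.degrees(np.arctan2(d[1],d[0]))%360,"pitch",np.degrees(np.arcsin(d[2])),np.ptp(t))
m2=(g>60)&(Z>.072)&(Z<.09)&(X>.58)&(X<.68)&(abs(Y)<.06); print("low body z",np.percentile(Z[m2],[1,5]))
cv2.imwrite('pics/s1.png',cv2.resize(f['color'][150:290,260:400],None,fx=4.2,fy=4.2,interpolation=cv2.INTER_CUBIC))
ch=cv2.absdiff(f["color"],dict(np.load("side0.npz"))["color"]).max(2); print(r.get_obs()["clock"])
cv2.imwrite('pics/s2.png',((ch>40)*255).astype(np.uint8))
E
```

```text
426 [ 0.5142 -0.0457  0.1247] [-0.968 -0.246 -0.044] hdg 194.2438426453412 pitch -2.519464028118622 0.08722360941454457
low body z [0.08202558 0.08248939]
17.45
```

View pics/s1.png

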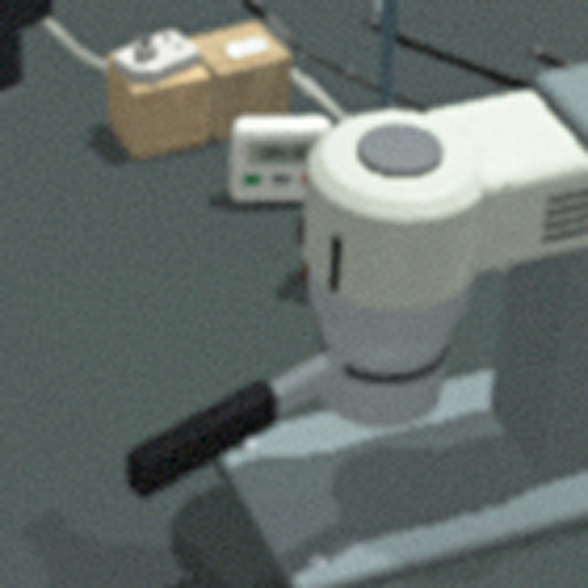

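View pics/s2.png

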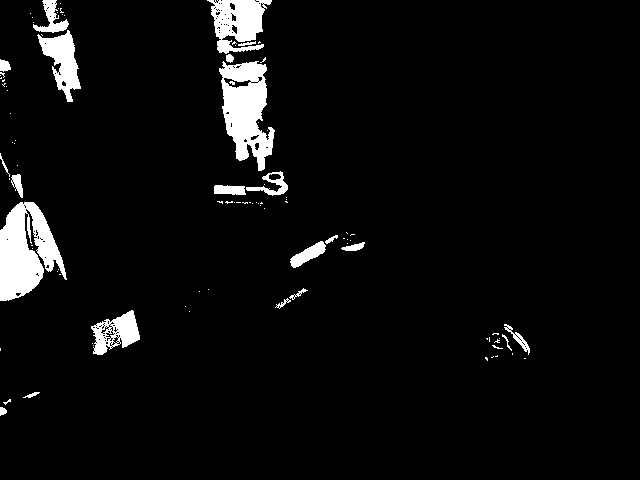

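```bash
python3 - <<'E'
from m import *
f0=dict(np.load("side0.npz")); f=grab_frame("side")
for ff,box in((f0,(.40,.53,.3,.42,.02,.07)),(f,(.44,.58,-.1,.02,.09,.15))):
    W=cloud(ff); g=cv2.cvtColor(ff["color"],cv2.COLOR_BGR2GRAY); X,Y,Z=W[...,0],W[...,1],W[...,2]
    a=box; m=(g<60)&(X>a[0])&(X<a[1])&(Y>a[2])&(Y<a[3])&(Z>a[4])&(Z<a[5]); m[:,340:]=False
    P=W[m]; c=P.mean(0); d=np.linalg.svd(P-c,full_matrices=False)[2][0]; d*=-np.sign(d[0]); t=(P-c)@d
    # top edge: per-bin 90th pct of z
    b=np.linspace(t.min()+.008,t.max()-.008,7); zs=[np.percentile(P[(t>b[i])&(t<b[i+1]),2],92) for i in range(6)]; zl=[np.percentile(P[(t>b[i])&(t<b[i+1]),2],8) for i in range(6)]
    print(len(P),c.round(4),"pitch",np.degrees(np.arcsin(d[2])).round(2),np.round(zs,4),np.round(zl,4))
z=np.hstack([cv2.resize(x["color"][300:420,430:560],None,fx=3,fy=3) for x in(f0,f)]); cv2.imwrite("pics/s3.png",z)
E
```

```text
287 [0.4638 0.3605 0.0435] pitch 0.62 [0.0521 0.0525 0.0521 0.0526 0.0515 0.0523] [0.0316 0.0312 0.032  0.0337 0.0314 0.0331]
423 [ 0.5144 -0.0457  0.1248] pitch -2.29 [0.1325 0.1315 0.1321 0.1316 0.1316 0.1319] [0.1166 0.1157 0.1146 0.1136 0.1129 0.1136]
```

View pics/s3.png

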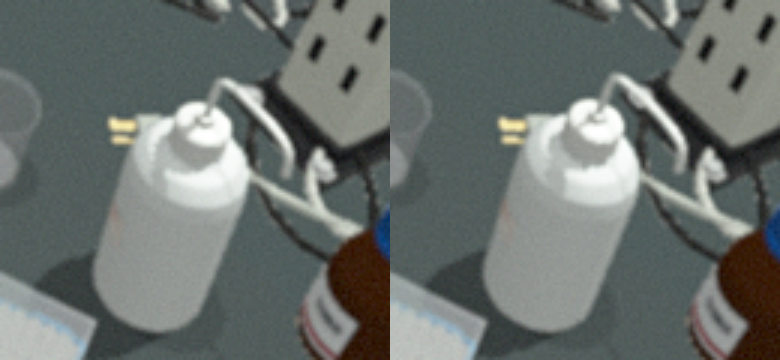

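```bash
python3 -c "
from bench import r
print(r.get_obs()['contact_force']); r.hand_in()"
```

```text
[ 0.73055108  0.66129551 -0.42092378]
the job is handed in; nothing more can be done
```

The grinding cup is locked in the mill and hanging free. I handed the job in at about 17.5 s, with the gripper open and well clear.

**What I did**
- I gripped the handle from above. With the lugs lightly on the ledge, I felt for the gaps first anticlockwise, then clockwise.
- The cup entered with the handle at a heading of about 141°, against about 148° at the mark.
- I pushed it up against the spring and swung it anticlockwise to the hard stop, at about 197°.
- At the stop the cup rested on top of the ledge instead of dropping in. I raised it slightly and turned it back about 2°, and it then settled into the notches, about 3 mm lower.
- I let go and lifted away. The largest contact force in any reading was about 9 N.

**Last checks**
- **Yaw:** the handle was at about 195°, roughly 0.95 rad past entry, which is inside the lock range.
- **Height:** the handle top read 132 mm, or about 131 mm after correcting for the camera's bias. 130 mm is expected when locked, and about 133 mm if it were still on the ledge.
- **Level:** the handle's top edge was level to within about 0.5°. A cruder line fit through all the handle points gave 2.3 to 2.5° of droop. The lower handle edge also read about 3 mm lower at the far end. I trusted the top edge, so a slight tilt is not fully ruled out.
- **Other things:** a before-and-after side picture showed no other object moved. It did flag a patch near the white bottle, but the enlarged view showed the bottle in the same place.

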